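Unstack four mini canvases into their floater frames

TASK

The four finished mini canvases are piled up: take the stack apart and lay each painting flat in the floater frame made to its size, face up and the right way up (top of the picture towards the frame's brass hanging plate), roughly centred so that the gap shows all the way round. Keep them level, set them down rather than dropping them, and leave the frames, the bottle and the staple gun where they are.

Things in the scene. Friction and masses are not known exactly. Their poses are not given: they have to be found in the camera images.
- canvas_sea: Loose mini canvas, seascape (blue sky, orange sun, white sail): a stiff block 105 mm wide, 65 mm high, 30 mm deep, its sides painted too. At the start: bottom of the stack, face up. Origin: on the underside, below the middle of the picture's lower edge (so half the height from the canvas's middle); +x to the picture's top, +z out of the painted face.
- canvas_still: Loose mini canvas, still life (blue jug, oranges and a lemon on a brown table): a stiff block 65 mm wide, 65 mm high, 30 mm deep, its sides painted too. At the start: second from the bottom, on the seascape, face up. Origin: on the underside, below the middle of the picture's lower edge (so half the height from the canvas's middle); +x to the picture's top, +z out of the painted face.
- canvas_tree: Loose mini canvas, evening landscape (dark green cypress, pale sun, orange sky): a stiff block 45 mm wide, 65 mm high, 30 mm deep, its sides painted too. At the start: third from the bottom, on the still life, face up. Origin: on the underside, below the middle of the picture's lower edge (so half the height from the canvas's middle); +x to the picture's top, +z out of the painted face.
- canvas_poppy: Loose mini canvas, red poppy on cream: a stiff block 40 mm wide, 40 mm high, 30 mm deep, its sides painted too. At the start: top of the stack, on the landscape, face up. Origin: on the underside, below the middle of the picture's lower edge (so half the height from the canvas's middle); +x to the picture's top, +z out of the painted face.
- frame_oak: Loose pale oak floater frame on its back, for a picture 105 mm wide, 65 mm high: outside 141 x 101 mm, inside 125 x 85 mm, gap 10 mm a side. Rails 8 mm wide, tops 15 mm above the table; inner floor 4 mm. Brass hanging plate at the top rail. Origin: underside, where the middle of a centred picture's lower edge lies (18 mm in from the bottom rail's outside); +x to the top rail, +z up.
- frame_walnut: Loose dark brown walnut floater frame on its back, for a picture 65 mm wide, 65 mm high: outside 101 x 101 mm, inside 85 x 85 mm, gap 10 mm a side. Rails 8 mm wide, tops 15 mm above the table; inner floor 4 mm. Brass hanging plate at the top rail. Origin: underside, where the middle of a centred picture's lower edge lies (18 mm in from the bottom rail's outside); +x to the top rail, +z up.
- frame_white: Loose white floater frame on its back, for a picture 45 mm wide, 65 mm high: outside 81 x 101 mm, inside 65 x 85 mm, gap 10 mm a side. Rails 8 mm wide, tops 15 mm above the table; inner floor 4 mm. Brass hanging plate at the top rail. Origin: underside, where the middle of a centred picture's lower edge lies (18 mm in from the bottom rail's outside); +x to the top rail, +z up.
- frame_black: Loose black floater frame on its back, for a picture 40 mm wide, 40 mm high: outside 76 x 76 mm, inside 60 x 60 mm, gap 10 mm a side. Rails 8 mm wide, tops 15 mm above the table; inner floor 4 mm. Brass hanging plate at the top rail. Origin: underside, where the middle of a centred picture's lower edge lies (18 mm in from the bottom rail's outside); +x to the top rail, +z up.
- medium_bottle: Bystander: white bottle with a grey cap, 39 mm across, 94 mm tall, standing; origin under its middle. Leave it alone. (Not listed: the open wooden paint box on the left, from x = 0.52 and y = -0.10 to 0.26, its lid 0.22 m high; keep the arm clear of it.)
- staple_gun: Bystander: grey staple gun with a red lever, 183 x 26 mm, 98 mm tall, standing on its base; origin under its middle. Leave it alone.
There are look-alikes about, which are no part of the job. There is more than one size of the canvas_poppy; the one meant has the size given above.

How it is judged:
At the end, for the whole second after the job is handed in: Each canvas lies level on the floor of its own frame (seascape oak, still life walnut, landscape white, poppy black), right way up, within 8 mm of centred along and across the frame and turned under 0.15 rad from it (level: within 0.05 rad); frames flat; all released and at rest (x of canvas_sea in the frame of frame_oak between -0.008 and 0.008 m and y of canvas_sea in the frame of frame_oak between -0.008 and 0.008 m and z of canvas_sea in the frame of frame_oak between 0.002 and 0.0065 m and angle between the x axis of canvas_sea and the x axis of frame_oak, either way round below 0.15 rad and angle between each of canvas_sea, frame_oak, canvas_still, frame_walnut, canvas_tree, frame_white, canvas_poppy, frame_black's own z axis and vertical below 0.05 rad and linear speed of each of canvas_sea, frame_oak, canvas_still, frame_walnut, canvas_tree, frame_white, canvas_poppy, frame_black below 0.02 m/s and x of canvas_still in the frame of frame_walnut between -0.008 and 0.008 m and y of canvas_still in the frame of frame_walnut between -0.008 and 0.008 m and z of canvas_still in the frame of frame_walnut between 0.002 and 0.0065 m and angle between the x axis of canvas_still and the x axis of frame_walnut, either way round below 0.15 rad and x of canvas_tree in the frame of frame_white between -0.008 and 0.008 m and y of canvas_tree in the frame of frame_white between -0.008 and 0.008 m and z of canvas_tree in the frame of frame_white between 0.002 and 0.0065 m and angle between the x axis of canvas_tree and the x axis of frame_white, either way round below 0.15 rad and x of canvas_poppy in the frame of frame_black between -0.008 and 0.008 m and y of canvas_poppy in the frame of frame_black between -0.008 and 0.008 m and z of canvas_poppy in the frame of frame_black between 0.002 and 0.0065 m and angle between the x axis of canvas_poppy and the x axis of frame_black, either way round below 0.15 rad); the robot touches nothing.
It fails at once if a canvas is dropped (moves faster than 0.5 m/s with no finger on it) ((contact force between the fingers and canvas_sea below 0.05 N and linear speed of canvas_sea above 0.5 m/s) or (contact force between the fingers and canvas_still below 0.05 N and linear speed of canvas_still above 0.5 m/s) or (contact force between the fingers and canvas_tree below 0.05 N and linear speed of canvas_tree above 0.5 m/s) or (contact force between the fingers and canvas_poppy below 0.05 N and linear speed of canvas_poppy above 0.5 m/s)).
It fails at once if a canvas tips more than 0.6 rad out of level (angle between any of canvas_sea, canvas_still, canvas_tree, canvas_poppy's own z axis and vertical above 0.6 rad).
It fails at once if a frame is shifted more than 30 mm (distance of any of frame_oak, frame_walnut, frame_white, frame_black from where it was at the start of the episode above 0.03 m).
It fails at once if the bottle or the staple gun is shifted more than 30 mm (distance of any of medium_bottle, staple_gun from where it was at the start of the episode above 0.03 m).
It also fails if it takes over 128 s, if anything falls off the work surface, if the arm or the gripper's body presses on something with over 40 N, if the wrist force passes 120 N, or if a joint passes its speed limit or range.

ROBOT

A 7-joint arm with a two-finger parallel gripper is mounted at the origin on a cart in front of the work surface, level with it; the furniture and walls round the work are solid. World frame = base frame: x ahead of the robot, y to its left, z up, the work surface at z = 0. Lengths are in m, angles in rad, forces in N, time in s.
With the tool pointing down it reaches from about 0.425 to 0.825 m from the base axis. Payload 3.6 kg.
Tool frame: the origin (TCP) lies where the fingers leave the gripper's body, on its centre line; the fingertips stand 84 mm ahead of it and the grasp point (between the pads) lies 65 mm ahead of it; z points along the fingers, y is the direction in which the jaws open and shut (so a half turn about z gives the same grasp; the last joint's range is limited). The gripper opens to 93 mm and grips with 3 to 60 N. Pads are 15 mm wide; open, the fingers measure 128 mm over their backs; the gripper's body (75 mm by 188 mm) begins 65 mm behind the grasp point.
Start: joints at [-1.308, 0.615, -0.013, 1.423, 0.008, 1.103, -0.04], TCP at [0.186, 0.623, 0.303] pointing down, gripper open.
Joint ranges: [-3.12, 3.12], [-0.3, 2.06], [-1.34, 1.32], [0.26, 2.42], [-1.36, 4.5], [0.01, 1.98], [-2.84, 2.84]. Speed limits (rad/s): [2.79, 2.79, 3.14, 3.14, 3.14, 3.14, 3.14].

INTERFACE

Orientations are given as a rotation vector (axis times angle).
In Python, from rig import manip gives the robot as it stands.
- The arm moves only by the tool jog_arm, never from a script. Its argument "moves" is a list of rows, each an object of numbers: "grip": the finger opening in m, from 0 to 0.093; "tx", "ty", "tz": the shift along the tool's x, y, z in m; "yaw": the turn about the tool's z in rad. A call has 1 to 10 rows; each row shifts and turns the commanded pose from where the row before left it, along the tool's axes as they then stand; what a row does not reach is not made up. A row lasts 1/10 s, in which the tool goes at most 50 mm and 8.59 degrees, less where a joint would pass 70% of its speed; a pose out of reach is approached as far as the arm can. A call with a gripper value outside its range is refused whole. The fingers move at their own pace and stop on an object; "grip_force" is the grip in N (left out, the last holds). Time passes only in rows, so rows that do not move let the fingers close. It gives the time, the measured TCP pose, the force and the opening at its end, in the units of the state.
- manip.observe(): the state, without advancing time (a new reading comes with each control period).
- manip.read_camera(name): name is "side" or "top" or "wrist"; returns a dict with "pixels" (480x640x3 uint8, blue, green, red), "range_z" (480x640 float32, m along the optical axis (not along the pixel's ray), 0 where there is no reading), "camera_matrix" (3x3 intrinsics, pixels), "pose" (4x4, takes a point from camera to world coordinates). Camera axes: x right, y down, z forward; pixel columns grow to the right and rows downward; lengths in m; the calibration is good to about 2 mm. A picture is of the moment at which its call begins.
- manip.hand_in(): hands the job in, once; it reports no verdict.
The state is a dict: "t": time; "qpos": joint angles; "dq": joint speeds; "joint_efforts": joint torques, N m; "tool_pos": TCP position; "eef_rot": TCP orientation; "ft_force": force on the tool from outside, world axes, zero at the start; "moment": the same for the moment, N m; "opening": finger opening in m.
Only numpy, scipy, OpenCV 4.12 (cv2) and the standard library are available. Lean on these libraries where they do the work, as an engineer would, in place of code of your own. Each camera call takes 0.05 s, during which the arm holds its last target.

## Working session

There is one attempt and no reset: what is moved stays moved. The work goes in short steps, Python scripts to look and compute and a tool call to move; the robot and the scene stay as the last step left them, time stands still between calls to the robot, and variables do not carry over. Pictures are saved under pics/ and viewed, and the job is handed in when it is done.

Besides the shell and the picture viewer there is one more tool, called as name(argument=value, ...) on one line, values as JSON. jog_arm: Moves the arm, as the interface text tells. Its arguments: {"type":"object","properties":{"moves":{"type":"array","items":{"type":"object","properties":{"grip":{"type":"number"},"tx":{"type":"number"},"ty":{"type":"number"},"tz":{"type":"number"},"yaw":{"type":"number"}}}},"grip_force":{"type":"number"}},"required":["moves"]}

```bash
mkdir -p pics; ls; cat > h.py <<'E'
import numpy as np, cv2
from rig import manip
def grab(n,save=None):
    c=manip.read_camera(n)
    if save: cv2.imwrite('pics/'+save,c['pixels'])
    return c
def cloud(c):
    K=np.array(c['camera_matrix']);z=c['range_z'];v,u=np.mgrid[0:480,0:640]
    P=np.stack([(u-K[0,2])/K[0,0]*z,(v-K[1,2])/K[1,1]*z,z],-1)
    T=np.array(c['pose']);W=P@T[:3,:3].T+T[:3,3];W[z<=0]=np.nan
    return W
E
python3 - <<'E'
from h import *
s=manip.observe();print(s)
for n in ['top','side','wrist']:
    c=grab(n,n+'0.png');np.savez('/tmp/%s0.npz'%n,**c);print(n,np.round(c['pose'],3).tolist(),c['camera_matrix'][0])
E
```

```text
pics
{'t': 0.0, 'qpos': array([-1.30750634,  0.61589888, -0.01261872,  1.4248686 ,  0.00810532,
        1.10338115, -0.04037203]), 'dq': array([ 0.00136815,  0.00014989,  0.00083271,  0.00178794, -0.0008072 ,
       -0.00034393,  0.00023022]), 'joint_efforts': array([ 1.19269353e-04, -4.58945382e+01,  2.09286483e-01, -1.65745121e+01,
       -6.10607117e-02,  2.04149057e-02,  2.32711591e-04]), 'tool_pos': array([0.18556481, 0.62235995, 0.30160413]), 'eef_rot': array([-0.4534096 , -3.10837172,  0.0039026 ]), 'ft_force': array([0.11223701, 0.20357176, 0.22574752]), 'moment': array([-0.02168297, -0.05762148, -0.04064854]), 'opening': 0.0931889638947201}
top [[0.02, -0.988, 0.155, 0.359], [-1.0, -0.023, -0.013, -0.209], [0.016, -0.155, -0.988, 1.194], [0.0, 0.0, 0.0, 1.0]] [445.98418855   0.         318.0853235 ]
side [[-0.952, -0.208, 0.226, 0.26], [-0.307, 0.607, -0.733, 0.679], [0.015, -0.767, -0.642, 0.875], [0.0, 0.0, 0.0, 1.0]] [546.34977454   0.         322.85556918]
wrist [[0.286, 0.93, 0.232, 0.122], [0.958, -0.277, -0.072, 0.641], [-0.003, 0.243, -0.97, 0.386], [0.0, 0.0, 0.0, 1.0]] [393.64561911   0.         320.13534526]
```

View pics/top0.png

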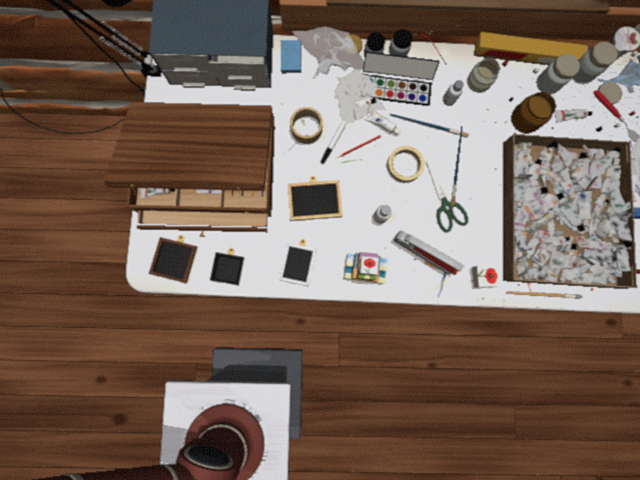

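View pics/side0.png

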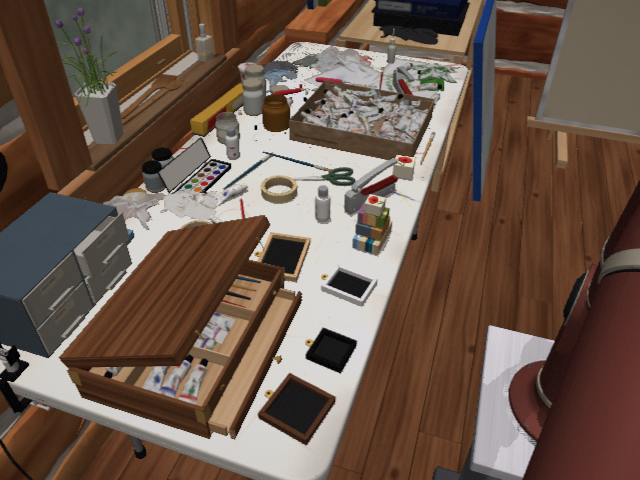

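```bash
python3 - <<'E'
from h import *
c=dict(np.load('/tmp/top0.npz'));im=c['pixels']
a=cv2.resize(im[225:295,335:400],None,fx=6,fy=6,interpolation=cv2.INTER_CUBIC)
b=cv2.resize(im[225:295,460:525],None,fx=6,fy=6,interpolation=cv2.INTER_CUBIC)
cv2.imwrite('pics/z1.png',np.hstack([a,b]))
c2=dict(np.load('/tmp/side0.npz'))
cv2.imwrite('pics/z2.png',cv2.resize(c2['pixels'][140:270,330:430],None,fx=5,fy=4.5,interpolation=cv2.INTER_CUBIC))
W=cloud(c)
for n,(u,v) in dict(stack=(367,266),poppy2=(484,276),oak=(315,200),walnut=(173,260),black=(228,268),white=(298,265),bottle=(383,214),gun=(428,252),table=(340,290)).items(): print(n,np.round(W[v,u],4))
E
```

```text
stack [ 0.449  -0.3426  0.1235]
poppy2 [ 0.4365 -0.6565  0.0424]
oak [ 0.636  -0.2145  0.0061]
walnut [0.4637 0.1593 0.0058]
black [0.4456 0.0127 0.0047]
white [ 0.4579 -0.1729  0.0013]
bottle [ 0.5844 -0.3869  0.0897]
gun [ 0.4904 -0.4998  0.0885]
table [ 0.394  -0.2864 -0.0021]
```

View pics/z1.png

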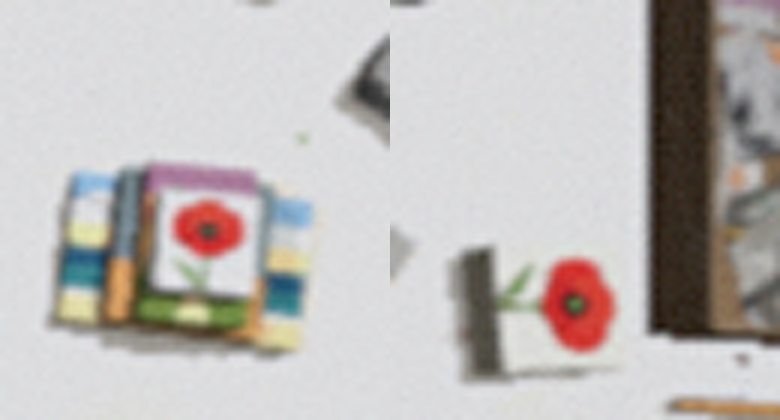

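View pics/z2.png

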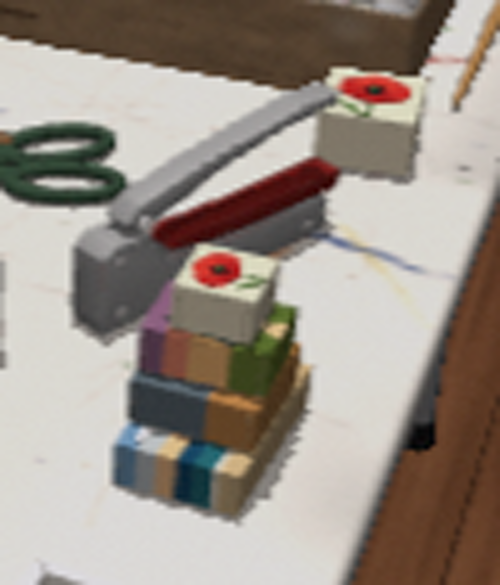

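jog_arm(moves=[{"yaw":-0.145},{"yaw":-0.146},{"tx":-0.035,"ty":-0.03},{"tx":-0.035,"ty":-0.03},{"tx":-0.035,"ty":-0.03},{"tx":-0.035,"ty":-0.03},{"tx":-0.035,"ty":-0.03},{"tx":-0.035,"ty":-0.03},{"tx":-0.035,"ty":-0.03}])

```text
validation failed for argument at $.mo...
```

jog_arm(moves=[{"tx":0,"ty":0,"tz":0,"yaw":-0.145,"grip":0.093}])

```text
t: 0.25
tool_pos: [0.1854, 0.6227, 0.3021]
eef_rot: [0.221, 3.134, -0.002]
ft_force: [0.2, -0.3, 0.4]
opening: 0.0929
```

jog_arm(moves=[{"tx":0,"ty":0,"tz":0,"yaw":-0.141,"grip":0.093},{"tx":-0.035,"ty":-0.03,"tz":0,"yaw":0,"grip":0.093},{"tx":-0.035,"ty":-0.03,"tz":0,"yaw":0,"grip":0.093},{"tx":-0.035,"ty":-0.03,"tz":0,"yaw":0,"grip":0.093},{"tx":-0.035,"ty":-0.03,"tz":0,"yaw":0,"grip":0.093},{"tx":-0.035,"ty":-0.03,"tz":0,"yaw":0,"grip":0.093},{"tx":-0.035,"ty":-0.03,"tz":0,"yaw":0,"grip":0.093},{"tx":-0.035,"ty":-0.03,"tz":0,"yaw":0,"grip":0.093}])

```text
t: 1.05
tool_pos: [0.4311, 0.4104, 0.3026]
eef_rot: [-0.006, -3.141, 0.001]
ft_force: [0.5, -0.2, 1.2]
opening: 0.0928
```

jog_arm(moves=[{"tx":0,"ty":-0.042,"tz":0,"yaw":0,"grip":0.093},{"tx":0,"ty":-0.042,"tz":0,"yaw":0,"grip":0.093},{"tx":0,"ty":-0.042,"tz":0,"yaw":0,"grip":0.093},{"tx":0,"ty":-0.042,"tz":0,"yaw":0,"grip":0.093},{"tx":0,"ty":-0.042,"tz":0,"yaw":0,"grip":0.093},{"tx":0,"ty":-0.042,"tz":0,"yaw":0,"grip":0.093},{"tx":0,"ty":0,"tz":0,"yaw":0,"grip":0.093}])

```text
t: 1.75
tool_pos: [0.429, 0.1533, 0.3026]
eef_rot: [-0.023, -3.14, 0.007]
ft_force: [0.4, 0.3, -0.6]
opening: 0.0928
```

```bash
python3 - <<'E'
from h import *
c=grab('wrist','w1.png');np.savez('/tmp/w1.npz',**c);print(np.round(c['pose'],3))
print(np.round(manip.observe()['qpos'],2),np.round(manip.observe()['dq'],3))
E
```

```text
[[ 0.015  0.97   0.242  0.363]
 [ 1.    -0.013 -0.008  0.154]
 [-0.005  0.242 -0.97   0.387]
 [ 0.     0.     0.     1.   ]]
[-0.36  0.32 -0.05  1.95  0.02  0.87  1.14] [-0.05   0.019 -0.064 -0.039 -0.02  -0.01  -0.012]
```

View pics/w1.png

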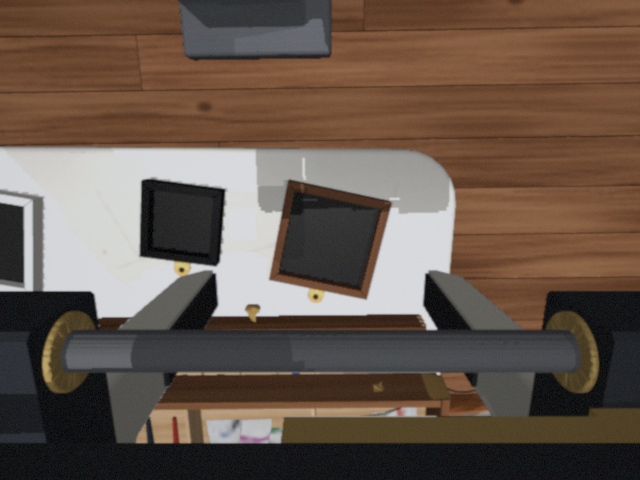

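```bash
cat >> h.py <<'E'
from scipy.optimize import minimize
def yawof(R): return np.arctan2(R[1],R[0])
def fitframe(W,cx,cy,w,h,zlo=0.0095,zhi=0.022,r=None,z0=0):
    """fit ring (outer w(y) x h(x)), rails 8mm, to points with z in band. returns centre, yaw (x axis)"""
    r=r or 0.5*np.hypot(w,h)+0.012
    m=(W[...,2]-z0>zlo)&(W[...,2]-z0<zhi)&(np.hypot(W[...,0]-cx,W[...,1]-cy)<r)
    P=W[m][:,:2]
    def d(p):
        c,s=np.cos(p[2]),np.sin(p[2]);q=P-p[:2]
        a=np.abs(q@[c,s]);b=np.abs(q@[-s,c])
        # distance to the ring centre-line
        A=h/2-.004;B=w/2-.004
        e=np.maximum(a-A,b-B)  # signed box distance (chebyshev)
        return e
    def cost(p):
        e=np.maximum(np.abs(d(p))-.004,0);return np.minimum(e,.012).mean()+1e-3*np.mean(np.minimum(np.abs(d(p)),.01))
    best=None
    for y0 in np.arange(-.4,.41,.1):
        o=minimize(cost,[np.median(P[:,0]) if 0 else cx,cy,y0],method='Nelder-Mead',options=dict(initial_simplex=[[cx,cy,y0],[cx+.01,cy,y0],[cx,cy+.01,y0],[cx,cy,y0+.1]],xatol=1e-5,fatol=1e-8,maxiter=600))
        if best is None or o.fun<best.fun: best=o
    inl=np.mean(np.abs(d(best.x))<.006)
    return best.x,best.fun,inl,len(P)
E
python3 - <<'E'
from h import *
c=dict(np.load('/tmp/w1.npz'));W=cloud(c)
for u,v in [(250,290),(110,280),(420,280),(330,240),(180,225),(345,292),(230,240)]: print(u,v,np.round(W[v,u],4))
print('walnut',fitframe(W,.4637,.159,.101,.101))
print('black',fitframe(W,.4456,.0127,.076,.076))
W=cloud(dict(np.load('/tmp/top0.npz')))
for n,a in dict(walnut=(.4637,.159,.101,.101),black=(.4456,.0127,.076,.076),white=(.458,-.173,.081,.101),oak=(.636,-.2145,.141,.101)).items(): print(n,fitframe(W,*a))
W=cloud(dict(np.load('/tmp/side0.npz')))
for n,a in dict(walnut=(.4637,.159,.101,.101),black=(.4456,.0127,.076,.076),white=(.458,-.173,.081,.101),oak=(.636,-.2145,.141,.101)).items(): print(n,fitframe(W,*a))
E
```

```text
250 290 [0.5171 0.0768 0.0033]
110 280 [ 0.505  -0.0692  0.001 ]
420 280 [0.5092 0.2537 0.0011]
330 240 [0.4639 0.1606 0.0053]
180 225 [0.4462 0.0118 0.0059]
345 292 [0.5149 0.175  0.0172]
230 240 [0.4631 0.0597 0.003 ]
walnut (array([ 0.46269413,  0.15912696, -0.22529805]), np.float64(0.0008662525795279549), np.float64(0.9284761142247131), 3747)
black (array([ 0.44278848,  0.01593854, -0.148888  ]), np.float64(1.0921627497925429e-05), np.float64(1.0), 2860)
walnut (array([ 0.4646457 ,  0.15728153, -0.22361079]), np.float64(0.0004211031258472928), np.float64(0.9624505928853755), 506)
black (array([ 0.44475099,  0.01406141, -0.14504104]), np.float64(0.0002284119501856266), np.float64(0.973293768545994), 337)
white (array([ 0.46048732, -0.17232773, -0.18643965]), np.float64(0.0002446456613201891), np.float64(0.9730392156862745), 408)
oak (array([ 0.63548131, -0.21389732,  0.09790898]), np.float64(0.000419633609927548), np.float64(0.9602169981916817), 553)
walnut (array([ 0.46315987,  0.15987504, -0.2251816 ]), np.float64(0.0006458333539450883), np.float64(0.9508489722966935), 1119)
black (array([ 0.44332066,  0.01670174, -0.1480172 ]), np.float64(0.00010254944764865255), np.float64(0.9898477157360406), 591)
white (array([ 0.4592375, -0.1695517, -0.1919889]), np.float64(0.00018099984487808093), np.float64(0.9714795008912656), 561)
oak (array([ 0.63429177, -0.21158286,  0.0992049 ]), np.float64(0.00023111330763478589), np.float64(0.9656652360515021), 466)
```

jog_arm(moves=[{"tx":0,"ty":-0.041,"tz":0,"yaw":0,"grip":0.093},{"tx":0,"ty":-0.041,"tz":0,"yaw":0,"grip":0.093},{"tx":0,"ty":-0.041,"tz":0,"yaw":0,"grip":0.093},{"tx":0,"ty":-0.041,"tz":0,"yaw":0,"grip":0.093},{"tx":0,"ty":-0.041,"tz":0,"yaw":0,"grip":0.093},{"tx":0,"ty":-0.041,"tz":0,"yaw":0,"grip":0.093},{"tx":0,"ty":-0.041,"tz":0,"yaw":0,"grip":0.093},{"tx":0,"ty":-0.041,"tz":0,"yaw":0,"grip":0.093},{"tx":0,"ty":0,"tz":0,"yaw":0,"grip":0.093}])

```text
t: 2.7
tool_pos: [0.4278, -0.1731, 0.3028]
eef_rot: [0.019, 3.141, -0.006]
ft_force: [-0.2, -0.2, 0.7]
opening: 0.0927
```

```bash
python3 - <<'E'
from h import *
c=grab('wrist','w2.png');np.savez('/tmp/w2.npz',**c)
W=cloud(c)
for n,a in dict(black=(.4456,.0127,.076,.076),white=(.458,-.173,.081,.101)).items(): print(n,fitframe(W,*a))
E
```

```text
black (array([ 0.44302431,  0.01510071, -0.14954807]), np.float64(1.4479526878952456e-05), np.float64(1.0), 2959)
white (array([ 0.45878283, -0.17113536, -0.18666675]), np.float64(7.590493619726328e-06), np.float64(1.0), 3069)
```

jog_arm(moves=[{"tx":0,"ty":-0.043,"tz":0,"yaw":0,"grip":0.093},{"tx":0,"ty":-0.043,"tz":0,"yaw":0,"grip":0.093},{"tx":0,"ty":-0.043,"tz":0,"yaw":0,"grip":0.093},{"tx":0,"ty":-0.043,"tz":0,"yaw":0,"grip":0.093},{"tx":0,"ty":0,"tz":0,"yaw":0,"grip":0.093}])

```text
t: 3.25
tool_pos: [0.4269, -0.3444, 0.3024]
eef_rot: [-0.015, -3.141, 0.006]
ft_force: [-0.6, 0.2, 0.3]
opening: 0.0933
```

```bash
python3 - <<'E'
from h import *
c=grab('wrist','w3.png');np.savez('/tmp/w3.npz',**c)
W=cloud(c)
m=(W[...,2]>.112)&(W[...,2]<.13)&(np.hypot(W[...,0]-.45,W[...,1]+.343)<.05)
P=W[m];print(len(P),P[:,2].mean())
r=cv2.minAreaRect((P[:,:2]*1000).astype(np.float32));print(r, P[:,:2].mean(0))
E
```

```text
3248 0.12230764901965542
((450.945068359375, -348.1190490722656), (40.23109436035156, 40.77500534057617), 85.71036529541016) [ 0.4494057  -0.34789391]
```

View pics/w3.png

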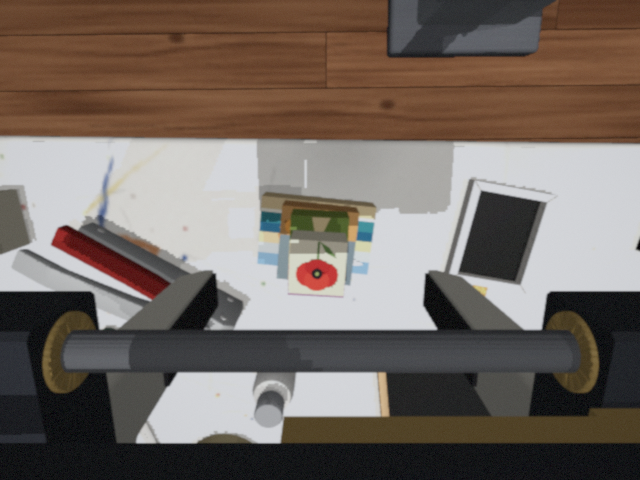

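```bash
cat >> h.py <<'E'
from scipy.spatial.transform import Rotation as Ro
def go(x,y,z,yaw):
    """yaw: 0 -> tool x=-X, tool y=+Y. prints total yaw about tool z then shifts in tool axes after the turn"""
    s=manip.observe();R=Ro.from_rotvec(s['eef_rot']).as_matrix()
    cur=np.arctan2(-R[1,0],-R[0,0]);d=(yaw-cur+np.pi)%(2*np.pi)-np.pi
    D=np.array([x,y,z])-s['tool_pos'];c,sn=np.cos(yaw),np.sin(yaw)
    print('t %.2f cur pos %s yaw %.4f q7 %.2f F %s open %.4f'%(s['t'],np.round(s['tool_pos'],4),cur,s['qpos'][6],np.round(s['ft_force'],1),s['opening']))
    print('turn(tool yaw) %.3f  tx %.4f ty %.4f tz %.4f'%(-d,-(D[0]*c+D[1]*sn),-D[0]*sn+D[1]*c,-D[2]))
E
python3 - <<'E'
from h import *
W=cloud(dict(np.load('/tmp/w3.npz')))
m=(W[...,2]>.02)&(W[...,2]<.11)&(W[...,1]<-.40)&(W[...,1]>-.6)&(W[...,0]<.56)
P=W[m];i=np.argsort(-P[:,1])[:8];print(np.round(P[i],3)); print(P[:,2].max())
W=cloud(dict(np.load('/tmp/top0.npz')))
m=(W[...,2]>.02)&(W[...,2]<.12)&(W[...,1]<-.40)&(W[...,1]>-.6)&(W[...,0]<.56)
P=W[m];i=np.argsort(-P[:,1])[:8];print(np.round(P[i],3))
go(.450,-.348,.188,-.075)
E
```

```text
[[ 0.422 -0.4    0.032]
 [ 0.421 -0.4    0.032]
 [ 0.425 -0.4    0.033]
 [ 0.463 -0.4    0.032]
 [ 0.464 -0.4    0.032]
 [ 0.445 -0.4    0.033]
 [ 0.466 -0.4    0.033]
 [ 0.465 -0.4    0.033]]
0.10163990027446557
[[ 0.457 -0.401  0.036]
 [ 0.447 -0.401  0.034]
 [ 0.434 -0.401  0.033]
 [ 0.452 -0.401  0.033]
 [ 0.45  -0.401  0.033]
 [ 0.432 -0.401  0.032]
 [ 0.479 -0.401  0.032]
 [ 0.463 -0.401  0.032]]
t 3.30 cur pos [ 0.4277 -0.3408  0.3022] yaw -0.0056 q7 2.26 F [0.3 0.8 0.1] open 0.0928
turn(tool yaw) 0.069  tx -0.0228 ty -0.0056 tz 0.1142
```

jog_arm(moves=[{"tx":0,"ty":0,"tz":0,"yaw":0.069,"grip":0.07},{"tx":-0.0115,"ty":-0.003,"tz":0.02,"yaw":0,"grip":0.07},{"tx":-0.0115,"ty":-0.003,"tz":0.02,"yaw":0,"grip":0.07},{"tx":0,"ty":0,"tz":0.02,"yaw":0,"grip":0.07},{"tx":0,"ty":0,"tz":0.01,"yaw":0,"grip":0.07},{"tx":0,"ty":0,"tz":0,"yaw":0,"grip":0.07}], grip_force=10)

```text
t: 3.9
tool_pos: [0.45, -0.3448, 0.2313]
eef_rot: [-0.109, -3.137, -0.006]
ft_force: [0.3, 0.5, -0.8]
opening: 0.07
```

```bash
python3 - <<'E'
from h import *
W=cloud(dict(np.load('/tmp/w3.npz')))
m=(W[...,2]>.04)&(W[...,2]<.11)&(W[...,1]<-.395)&(W[...,1]>-.6)&(W[...,0]<.56)
P=W[m];i=np.argsort(-P[:,1])[:4];print(np.round(P[i],3)); print(P[:,2].max())
c=grab('wrist','w4.png');c2=grab('side','s4.png')
cv2.imwrite('pics/s4z.png',cv2.resize(c2['pixels'][100:280,310:450],None,fx=4,fy=3.3))
W=cloud(c)
m=(W[...,2]>.112)&(W[...,2]<.13)&(np.hypot(W[...,0]-.45,W[...,1]+.343)<.05)
P=W[m];print(len(P),P[:,2].mean())
r=cv2.minAreaRect((P[:,:2]*1000).astype(np.float32));print(r)
go(.450,-.348,.188,-.075)
E
```

```text
[[ 0.53  -0.426  0.05 ]
 [ 0.529 -0.426  0.054]
 [ 0.53  -0.426  0.057]
 [ 0.529 -0.426  0.043]]
0.10163990027446557
5993 0.12233340817183698
((450.9157409667969, -348.0352478027344), (40.14668655395508, 40.831485748291016), 85.75387573242188)
t 4.00 cur pos [ 0.4503 -0.3467  0.2333] yaw -0.0711 q7 2.20 F [ 0.6 -0.3  0.6] open 0.0700
turn(tool yaw) 0.004  tx 0.0002 ty -0.0014 tz 0.0453
```

View pics/w4.png

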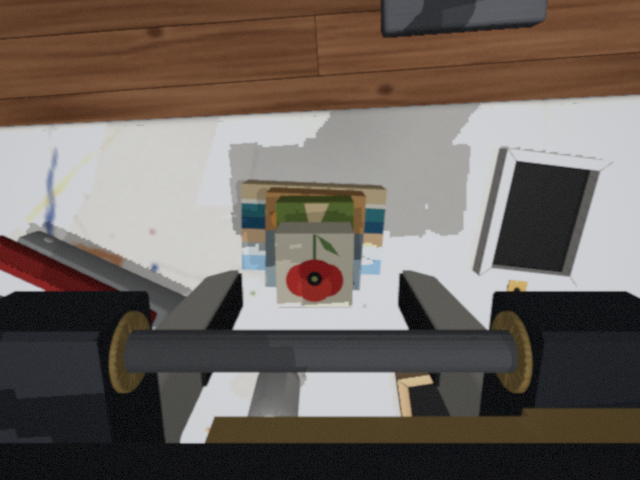

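View pics/s4z.png

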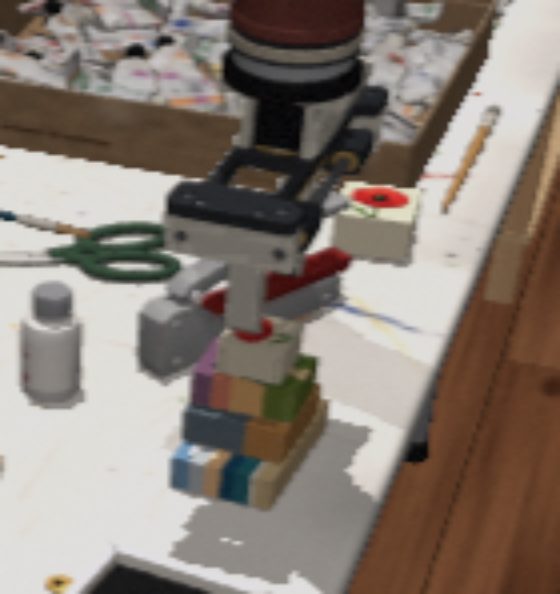

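jog_arm(moves=[{"tx":0,"ty":-0.001,"tz":0.02,"yaw":0,"grip":0.07},{"tx":0,"ty":0,"tz":0.02,"yaw":0,"grip":0.07},{"tx":0,"ty":0,"tz":0.005,"yaw":0,"grip":0.07},{"tx":0,"ty":0,"tz":0,"yaw":0,"grip":0.05},{"tx":0,"ty":0,"tz":0,"yaw":0,"grip":0.035},{"tx":0,"ty":0,"tz":0,"yaw":0,"grip":0.03},{"tx":0,"ty":0,"tz":0,"yaw":0,"grip":0.03},{"tx":0,"ty":0,"tz":0,"yaw":0,"grip":0.03}], grip_force=10)

```text
t: 4.8
tool_pos: [0.4498, -0.3488, 0.1886]
eef_rot: [0.114, 3.138, -0.001]
ft_force: [1.0, 0.1, 2.1]
opening: 0.0396
```

jog_arm(moves=[{"tx":0,"ty":0,"tz":-0.01,"yaw":0,"grip":0.03},{"tx":0,"ty":0,"tz":-0.025,"yaw":0,"grip":0.03},{"tx":0,"ty":0,"tz":-0.03,"yaw":0,"grip":0.03},{"tx":0,"ty":0,"tz":0,"yaw":0.074,"grip":0.03},{"tx":0,"ty":0,"tz":0,"yaw":0,"grip":0.03},{"tx":0,"ty":0,"tz":0,"yaw":0,"grip":0.03}], grip_force=10)

```text
t: 5.4
tool_pos: [0.4493, -0.3484, 0.2527]
eef_rot: [-0.228, -3.133, -0.001]
ft_force: [-0.0, -0.0, 0.4]
opening: 0.0402
```

```bash
cat >> h.py <<'E'
def rect(c,z0,z1,cx,cy,r):
    W=cloud(c);m=(W[...,2]>z0)&(W[...,2]<z1)&(np.hypot(W[...,0]-cx,W[...,1]-cy)<r);P=W[m]
    q=cv2.minAreaRect((P[:,:2]*1000).astype(np.float32));print('rect',len(P),'z %.4f'%np.median(P[:,2]),np.round(q[0],1),np.round(q[1],1),round(q[2],2),'yaw~%.3f'%np.deg2rad((q[2]+45)%90-45))
    return q
E
python3 - <<'E'
from h import *
c=grab('wrist','w5.png')
rect(c,.17,.21,.45,-.348,.05)
rect(c,.083,.1,.45,-.343,.07)
go(.4429,.0155,.25,-.149)
E
```

```text
rect 11280 z 0.1869 [ 446.  -348.2] [71.2 32.4] 81.52 yaw~-0.148
rect 3175 z 0.0933 [ 434.5 -346.9] [45.1 29.2] 86.04 yaw~-0.069
t 5.45 cur pos [ 0.4492 -0.3484  0.2524] yaw -0.1454 q7 2.14 F [-0.3  0.2 -0.9] open 0.0400
turn(tool yaw) 0.004  tx 0.0602 ty 0.3589 tz 0.0024
```

View pics/w5.png

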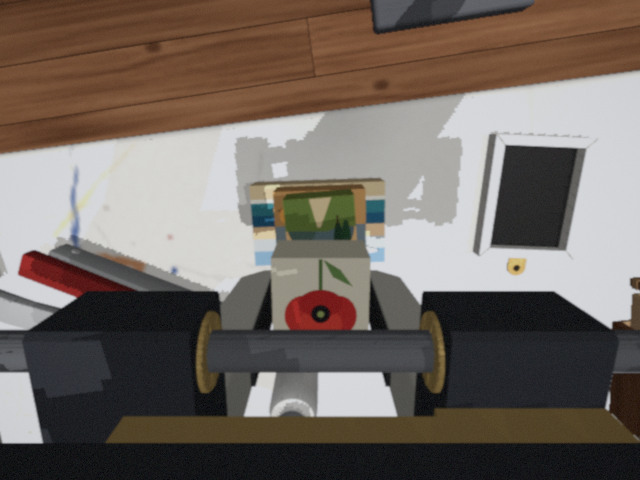

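jog_arm(moves=[{"tx":0.0068,"ty":0.04,"tz":0,"yaw":0.004,"grip":0.03},{"tx":0.0068,"ty":0.04,"tz":0,"yaw":0,"grip":0.03},{"tx":0.0068,"ty":0.04,"tz":0,"yaw":0,"grip":0.03},{"tx":0.0068,"ty":0.04,"tz":0,"yaw":0,"grip":0.03},{"tx":0.0068,"ty":0.04,"tz":0,"yaw":0,"grip":0.03},{"tx":0.0068,"ty":0.04,"tz":0,"yaw":0,"grip":0.03},{"tx":0.0068,"ty":0.04,"tz":0,"yaw":0,"grip":0.03},{"tx":0.0068,"ty":0.04,"tz":0,"yaw":0,"grip":0.03},{"tx":0.0068,"ty":0.039,"tz":0,"yaw":0,"grip":0.03},{"tx":0,"ty":0,"tz":0,"yaw":0,"grip":0.03}])

```text
t: 6.45
tool_pos: [0.4422, 0.0216, 0.2522]
eef_rot: [-0.217, -3.132, -0.005]
ft_force: [-0.1, 0.0, 0.1]
opening: 0.0398
```

jog_arm(moves=[{"tx":0,"ty":0,"tz":0.03,"yaw":0,"grip":0.03},{"tx":0,"ty":0,"tz":0.03,"yaw":0,"grip":0.03},{"tx":0,"ty":0,"tz":0.03,"yaw":0,"grip":0.03},{"tx":0,"ty":0,"tz":0,"yaw":0,"grip":0.03},{"tx":0,"ty":0,"tz":0,"yaw":0,"grip":0.03}])

```text
t: 6.95
tool_pos: [0.4427, 0.0147, 0.1627]
eef_rot: [-0.237, -3.131, 0.001]
ft_force: [1.4, -0.2, -0.2]
opening: 0.04
```

```bash
python3 - <<'E'
from h import *
c=grab('wrist','w6.png');W=cloud(c)
print(fitframe(W,.443,.0155,.076,.076,zlo=.011,zhi=.021))
s=grab('side','s6.png');cv2.imwrite('pics/s6z.png',cv2.resize(s['pixels'][260:420,230:410],None,fx=4,fy=3.5))
rect(c,.085,.12,.443,.0155,.035)
go(.442,.0155,.103,-.149)
E
```

```text
(array([ 0.4430039 ,  0.0155347 , -0.14922382]), np.float64(3.966757276092947e-06), np.float64(1.0), 3783)
rect 10728 z 0.0970 [439.4  16.1] [68.  32.4] 81.59 yaw~-0.147
t 7.05 cur pos [0.4436 0.015  0.1639] yaw -0.1512 q7 1.44 F [ 0.4  0.5 -0.6] open 0.0399
turn(tool yaw) -0.002  tx 0.0016 ty 0.0002 tz 0.0609
```

View pics/w6.png

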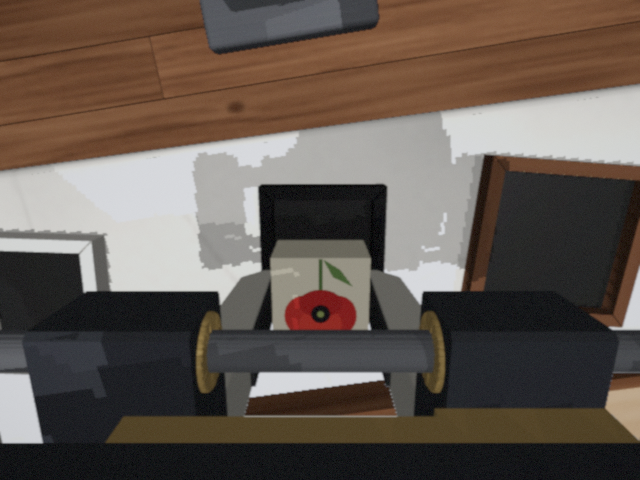

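View pics/s6z.png

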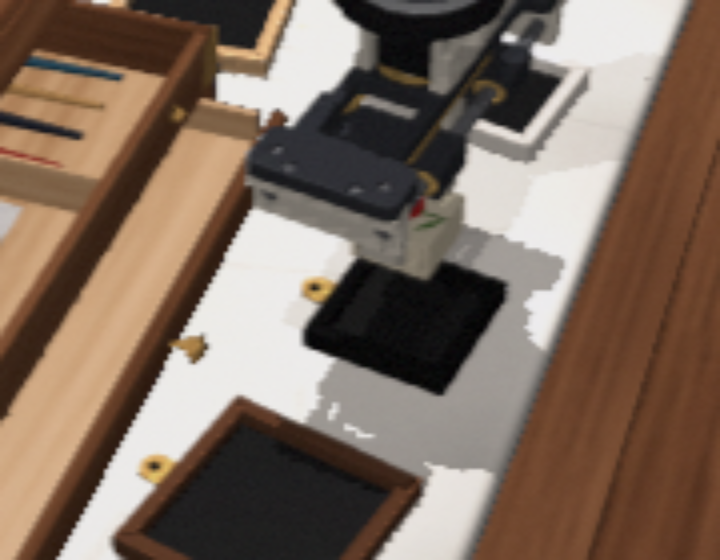

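jog_arm(moves=[{"tx":0.001,"ty":0,"tz":0.02,"yaw":0,"grip":0.03},{"tx":0,"ty":0,"tz":0.02,"yaw":0,"grip":0.03},{"tx":0,"ty":0,"tz":0.012,"yaw":0,"grip":0.03},{"tx":0,"ty":0,"tz":0.005,"yaw":0,"grip":0.03},{"tx":0,"ty":0,"tz":0.002,"yaw":0,"grip":0.03},{"tx":0,"ty":0,"tz":0,"yaw":0,"grip":0.03},{"tx":0,"ty":0,"tz":0,"yaw":0,"grip":0.03}])

```text
t: 7.75
tool_pos: [0.4423, 0.0156, 0.1045]
eef_rot: [0.236, 3.131, 0.0]
ft_force: [-0.7, 0.1, -0.4]
opening: 0.0397
```

```bash
python3 - <<'E'
from h import *
go(.442,.0155,.102,-.149)
c=grab('wrist','w7.png')
rect(c,.025,.05,.443,.0155,.035)
E
```

```text
t 7.75 cur pos [0.4423 0.0156 0.1045] yaw -0.1508 q7 1.46 F [-0.7  0.1 -0.4] open 0.0397
turn(tool yaw) -0.002  tx 0.0003 ty -0.0001 tz 0.0025
rect 9618 z 0.0386 [439.1  16.1] [67.6 32.4] 81.59 yaw~-0.147
```

View pics/w7.png

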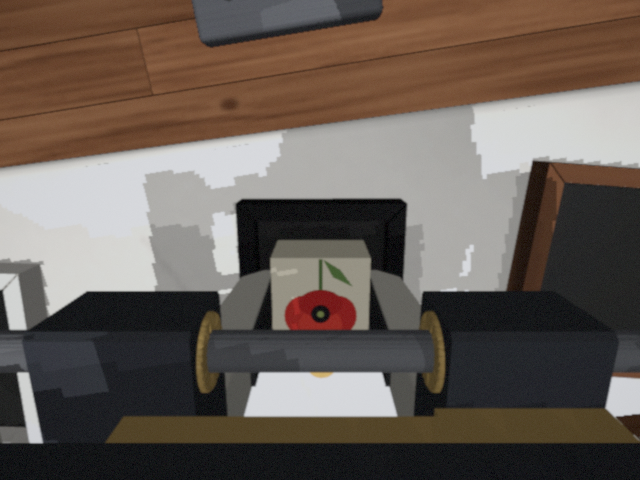

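jog_arm(moves=[{"tx":0,"ty":0,"tz":0.0015,"yaw":0,"grip":0.03},{"tx":0,"ty":0,"tz":0.001,"yaw":0,"grip":0.03},{"tx":0,"ty":0,"tz":0,"yaw":0,"grip":0.03}])

```text
t: 8.1
tool_pos: [0.4422, 0.0156, 0.1023]
eef_rot: [0.236, 3.131, 0.001]
ft_force: [-2.1, -0.2, 8.9]
opening: 0.04
```

jog_arm(moves=[{"tx":0,"ty":0,"tz":0,"yaw":0,"grip":0.044},{"tx":0,"ty":0,"tz":0,"yaw":0,"grip":0.05},{"tx":0,"ty":0,"tz":0,"yaw":0,"grip":0.06},{"tx":0,"ty":0,"tz":-0.005,"yaw":0,"grip":0.065},{"tx":0,"ty":0,"tz":-0.02,"yaw":0,"grip":0.065},{"tx":0,"ty":0,"tz":-0.04,"yaw":0,"grip":0.065},{"tx":0,"ty":0,"tz":-0.04,"yaw":0,"grip":0.065},{"tx":0,"ty":0,"tz":-0.04,"yaw":0,"grip":0.065},{"tx":0,"ty":0,"tz":0,"yaw":0,"grip":0.065}])

```text
t: 9.0
tool_pos: [0.4441, 0.0156, 0.2509]
eef_rot: [0.236, 3.122, 0.003]
ft_force: [0.6, 0.1, -0.1]
opening: 0.0648
```

```bash
python3 - <<'E'
from h import *
c=grab('wrist','w8.png');W=cloud(c)
rect(c,.03,.05,.443,.0155,.035)
print(fitframe(W,.443,.0155,.076,.076,zlo=.011,zhi=.021))
go(.449,-.345,.25,-.072)
E
```

```text
rect 2683 z 0.0367 [443.2  15.4] [40.4 40.4] 81.09 yaw~-0.155
(array([ 0.4430803 ,  0.01557426, -0.14977245]), np.float64(0.00020084730478923225), np.float64(0.9809334092202618), 3514)
t 9.05 cur pos [0.4429 0.0156 0.2486] yaw -0.1507 q7 1.42 F [ 0.8 -0.5 -0. ] open 0.0651
turn(tool yaw) -0.079  tx -0.0321 ty -0.3593 tz -0.0014
```

View pics/w8.png

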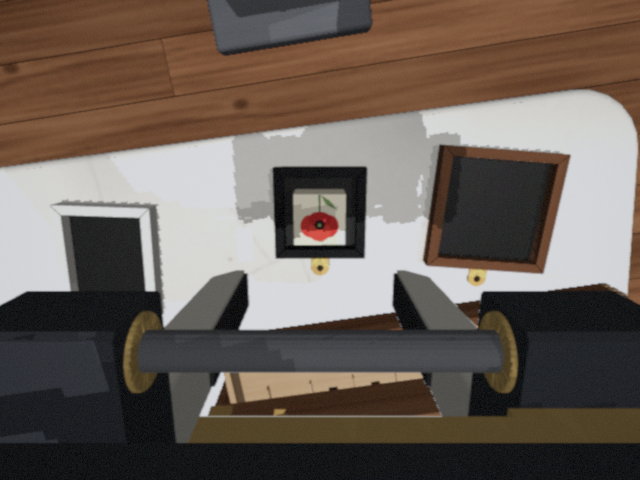

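jog_arm(moves=[{"tx":0,"ty":0,"tz":0,"yaw":-0.079,"grip":0.075},{"tx":-0.0025,"ty":-0.04,"tz":0,"yaw":0,"grip":0.075},{"tx":-0.0025,"ty":-0.04,"tz":0,"yaw":0,"grip":0.075},{"tx":-0.0025,"ty":-0.04,"tz":0,"yaw":0,"grip":0.075},{"tx":-0.0025,"ty":-0.04,"tz":0,"yaw":0,"grip":0.075},{"tx":-0.0025,"ty":-0.04,"tz":0,"yaw":0,"grip":0.075},{"tx":-0.0025,"ty":-0.04,"tz":0,"yaw":0,"grip":0.075},{"tx":-0.0025,"ty":-0.04,"tz":0,"yaw":0,"grip":0.075},{"tx":-0.0025,"ty":-0.04,"tz":0,"yaw":0,"grip":0.075},{"tx":-0.0025,"ty":-0.039,"tz":0,"yaw":0,"grip":0.075}])

```text
t: 10.05
tool_pos: [0.4374, -0.3452, 0.2443]
eef_rot: [-0.113, -3.136, -0.004]
ft_force: [-0.2, 0.2, 1.6]
opening: 0.0749
```

jog_arm(moves=[{"tx":0,"ty":0,"tz":0,"yaw":0,"grip":0.075},{"tx":0,"ty":0,"tz":0,"yaw":0,"grip":0.075}])

```text
t: 10.25
tool_pos: [0.4374, -0.3442, 0.2443]
eef_rot: [-0.116, -3.136, -0.004]
ft_force: [0.5, 0.2, 0.2]
opening: 0.0753
```

```bash
python3 - <<'E'
from h import *
c=grab('wrist','w9.png');W=cloud(c)
rect(c,.083,.1,.449,-.345,.06)
rect(c,.05,.1,.449,-.345,.08)
rect(c,.02,.1,.449,-.345,.08)
go(.449,-.345,.158,-.072)
E
```

```text
rect 7152 z 0.0929 [ 452.6 -348.1] [45.1 65.8] 86.23 yaw~-0.066
rect 9697 z 0.0926 [ 452.5 -349. ] [65.1 67.5] 83.64 yaw~-0.111
rect 13950 z 0.0908 [ 451.9 -350.7] [105.5  68.2] 83.49 yaw~-0.114
t 10.30 cur pos [ 0.4381 -0.3428  0.2447] yaw -0.0714 q7 2.21 F [-0.4  0.7 -0.4] open 0.0751
turn(tool yaw) 0.001  tx -0.0111 ty -0.0014 tz 0.0867
```

View pics/w9.png

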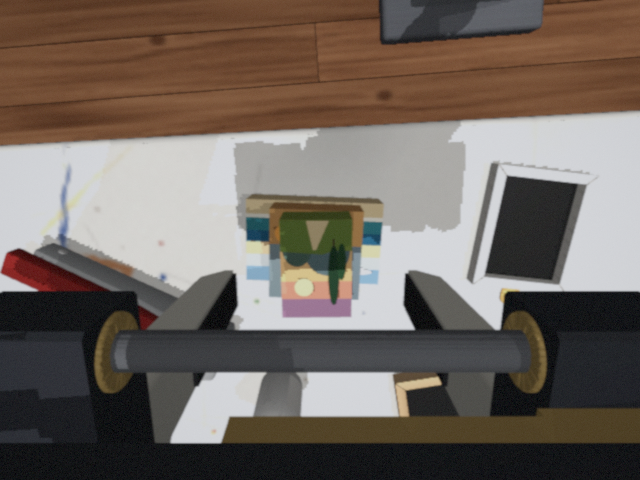

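jog_arm(moves=[{"tx":-0.0072,"ty":-0.002,"tz":0.02,"yaw":-0.003,"grip":0.075},{"tx":-0.007,"ty":-0.0022,"tz":0.02,"yaw":0,"grip":0.075},{"tx":0,"ty":0,"tz":0.02,"yaw":0,"grip":0.07},{"tx":0,"ty":0,"tz":0.02,"yaw":0,"grip":0.07},{"tx":0,"ty":0,"tz":0.006,"yaw":0,"grip":0.07},{"tx":0,"ty":0,"tz":0,"yaw":0,"grip":0.055},{"tx":0,"ty":0,"tz":0,"yaw":0,"grip":0.042},{"tx":0,"ty":0,"tz":0,"yaw":0,"grip":0.035},{"tx":0,"ty":0,"tz":0,"yaw":0,"grip":0.035},{"tx":0,"ty":0,"tz":0,"yaw":0,"grip":0.035}], grip_force=12)

```text
t: 11.3
tool_pos: [0.4528, -0.3493, 0.1613]
eef_rot: [0.108, 3.138, -0.001]
ft_force: [-0.1, 2.6, 3.7]
opening: 0.0447
```

jog_arm(moves=[{"tx":0,"ty":0,"tz":-0.01,"yaw":0,"grip":0.035},{"tx":0,"ty":0,"tz":-0.025,"yaw":0,"grip":0.035},{"tx":0,"ty":0,"tz":-0.025,"yaw":0.119,"grip":0.035},{"tx":0.0054,"ty":0.035,"tz":0,"yaw":0,"grip":0.035},{"tx":0.0054,"ty":0.035,"tz":0,"yaw":0,"grip":0.035},{"tx":0.0054,"ty":0.035,"tz":0,"yaw":0,"grip":0.035},{"tx":0.0054,"ty":0.035,"tz":0,"yaw":0,"grip":0.035},{"tx":0.0054,"ty":0.035,"tz":0,"yaw":0,"grip":0.035},{"tx":0,"ty":0,"tz":0.03,"yaw":0,"grip":0.035},{"tx":0,"ty":0,"tz":0,"yaw":0,"grip":0.035}])

```text
t: 12.3
tool_pos: [0.4571, -0.1706, 0.1887]
eef_rot: [-0.29, -3.123, -0.002]
ft_force: [-0.3, -0.4, -1.2]
opening: 0.0449
```

```bash
python3 - <<'E'
from h import *
c=grab('wrist','w10.png');W=cloud(c);z=manip.observe()['tool_pos'][2]-.066
print(fitframe(W,.459,-.171,.081,.101,zlo=.011,zhi=.021))
rect(c,z-.008,z+.008,.459,-.171,.06)
go(.4588,-.171,.103,-.187)
E
```

```text
(array([ 0.45902578, -0.17116996, -0.18691723]), np.float64(3.5690171591442355e-06), np.float64(1.0), 3091)
rect 13353 z 0.1208 [ 447.3 -169.1] [74.4 47.6] 79.91 yaw~-0.176
t 12.35 cur pos [ 0.4577 -0.1721  0.1898] yaw -0.1875 q7 1.84 F [ 0.1  0.  -1.3] open 0.0452
turn(tool yaw) -0.000  tx -0.0009 ty 0.0013 tz 0.0868
```

View pics/w10.png

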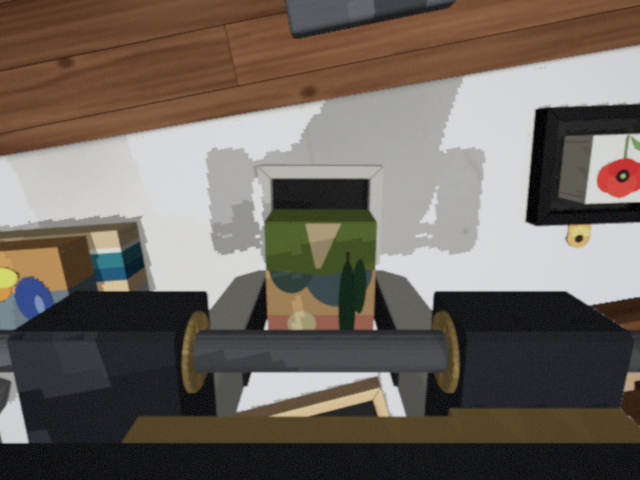

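```bash
cat >> h.py <<'E'
def held(c,h,hw):
    """near (picture-bottom) edge and y sides of the held canvas in tool-yaw frame relative to TCP -> centre offset along (-tool x)"""
    s=manip.observe();R=Ro.from_rotvec(s['eef_rot']).as_matrix();W=cloud(c)-s['tool_pos']
    q=W@R  # tool coords
    m=(np.abs(q[...,1])<hw)&(q[...,2]>.055)&(q[...,2]<.085)&(np.abs(q[...,0])<.07)
    zt=np.median(q[...,2][m&(q[...,0]>-.01)&(q[...,0]<.02)])
    top=(np.abs(q[...,2]-zt)<.003)&(np.abs(q[...,0])<.07)&(np.abs(q[...,1])<hw)
    e=np.percentile(q[...,0][top],99.7)
    print('held: top below TCP %.4f; edge tx %.4f -> canvas centre at tool x %.4f (n=%d)'%(zt,e,e-h/2,top.sum()))
E
python3 - <<'E'
from h import *
c=grab('wrist'); held(c,.065,.015)
E
```

```text
held: top below TCP 0.0689; edge tx 0.0341 -> canvas centre at tool x 0.0016 (n=7953)
```

jog_arm(moves=[{"tx":-0.0025,"ty":0.001,"tz":0.025,"yaw":0,"grip":0.035},{"tx":0,"ty":0,"tz":0.025,"yaw":0,"grip":0.035},{"tx":0,"ty":0,"tz":0.02,"yaw":0,"grip":0.035},{"tx":0,"ty":0,"tz":0.01,"yaw":0,"grip":0.035},{"tx":0,"ty":0,"tz":0.002,"yaw":0,"grip":0.035},{"tx":0,"ty":0,"tz":0,"yaw":0,"grip":0.035},{"tx":0,"ty":0,"tz":0,"yaw":0,"grip":0.035}])

```text
t: 13.1
tool_pos: [0.4617, -0.1724, 0.1093]
eef_rot: [0.295, 3.126, -0.001]
ft_force: [-0.4, -0.1, -0.2]
opening: 0.0447
```

jog_arm(moves=[{"tx":0,"ty":0,"tz":0.001,"yaw":0,"grip":0.035},{"tx":0,"ty":0,"tz":0,"yaw":0,"grip":0.035}])

```text
t: 13.3
tool_pos: [0.4614, -0.1719, 0.1078]
eef_rot: [0.294, 3.127, -0.0]
ft_force: [-0.2, -0.1, -1.1]
opening: 0.0448
```

jog_arm(moves=[{"tx":0,"ty":0,"tz":0.0015,"yaw":0,"grip":0.035},{"tx":0,"ty":0,"tz":0.001,"yaw":0,"grip":0.035},{"tx":0,"ty":0,"tz":0,"yaw":0,"grip":0.035}])

```text
t: 13.6
tool_pos: [0.4612, -0.1718, 0.1052]
eef_rot: [0.294, 3.127, 0.0]
ft_force: [-1.6, 0.3, 5.1]
opening: 0.045
```

jog_arm(moves=[{"tx":0,"ty":0,"tz":0,"yaw":0,"grip":0.049},{"tx":0,"ty":0,"tz":0,"yaw":0,"grip":0.055},{"tx":0,"ty":0,"tz":0,"yaw":0,"grip":0.065},{"tx":0,"ty":0,"tz":-0.005,"yaw":0,"grip":0.07},{"tx":0,"ty":0,"tz":-0.02,"yaw":0,"grip":0.07},{"tx":0,"ty":0,"tz":-0.04,"yaw":0,"grip":0.09},{"tx":0,"ty":0,"tz":-0.04,"yaw":0,"grip":0.092},{"tx":0,"ty":0,"tz":-0.04,"yaw":0,"grip":0.092},{"tx":0,"ty":0,"tz":0,"yaw":0,"grip":0.092}])

```text
t: 14.5
tool_pos: [0.4635, -0.173, 0.255]
eef_rot: [0.294, 3.116, -0.004]
ft_force: [-0.3, -0.4, -1.5]
opening: 0.0915
```

```bash
python3 - <<'E'
from h import *
c=grab('wrist','w11.png');W=cloud(c)
rect(c,.03,.05,.459,-.171,.05)
print(fitframe(W,.459,-.171,.081,.101,zlo=.011,zhi=.021))
go(.44,-.345,.25,-.1)
E
```

```text
rect 4751 z 0.0370 [ 460.7 -171.9] [45.3 65.4] 79.43 yaw~-0.184
(array([ 0.45904018, -0.17116988, -0.18715576]), np.float64(0.0001650319494479907), np.float64(0.9864537977745524), 4134)
t 14.55 cur pos [ 0.4622 -0.1723  0.2525] yaw -0.1878 q7 1.82 F [ 0.7 -0.  -0.6] open 0.0916
turn(tool yaw) -0.088  tx 0.0049 ty -0.1740 tz 0.0025
```

View pics/w11.png

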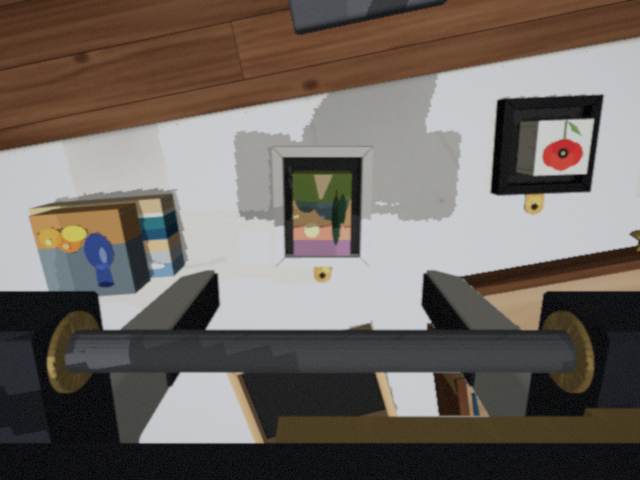

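jog_arm(moves=[{"tx":0,"ty":0,"tz":0,"yaw":-0.088,"grip":0.092},{"tx":0.001,"ty":-0.035,"tz":0,"yaw":0,"grip":0.092},{"tx":0.001,"ty":-0.035,"tz":0,"yaw":0,"grip":0.092},{"tx":0.001,"ty":-0.035,"tz":0,"yaw":0,"grip":0.092},{"tx":0.001,"ty":-0.035,"tz":0,"yaw":0,"grip":0.092},{"tx":0.001,"ty":-0.034,"tz":0,"yaw":0,"grip":0.092},{"tx":0,"ty":0,"tz":0,"yaw":0,"grip":0.092},{"tx":0,"ty":0,"tz":0,"yaw":0,"grip":0.092}])

```text
t: 15.35
tool_pos: [0.4379, -0.3445, 0.2482]
eef_rot: [-0.16, -3.135, -0.003]
ft_force: [-0.7, 0.5, 0.1]
opening: 0.0922
```

```bash
python3 - <<'E'
from h import *
c=grab('wrist','w12.png')
q=rect(c,.05,.075,.449,-.345,.06)
rect(c,.02,.075,.449,-.345,.08)
x,y=np.array(q[0])/1000
go(x,y,.128,np.deg2rad((q[2]+45)%90-45))
E
```

```text
rect 8199 z 0.0627 [ 452.1 -349.1] [65.2 65.8] 83.72 yaw~-0.110
rect 12333 z 0.0621 [ 451.3 -350.5] [105.1  67. ] 83.69 yaw~-0.110
t 15.40 cur pos [ 0.4386 -0.3433  0.2484] yaw -0.0993 q7 2.20 F [ 0.3 -0.5  0.7] open 0.0920
turn(tool yaw) 0.010  tx -0.0141 ty -0.0043 tz 0.1204
```

View pics/w12.png

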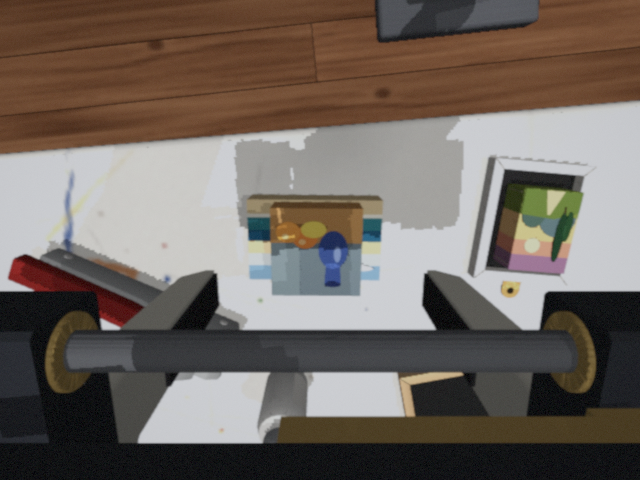

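jog_arm(moves=[{"tx":-0.007,"ty":-0.002,"tz":0.02,"yaw":0.01,"grip":0.092},{"tx":-0.007,"ty":-0.0023,"tz":0.025,"yaw":0,"grip":0.092},{"tx":0,"ty":0,"tz":0.025,"yaw":0,"grip":0.092},{"tx":0,"ty":0,"tz":0.025,"yaw":0,"grip":0.092},{"tx":0,"ty":0,"tz":0.015,"yaw":0,"grip":0.092},{"tx":0,"ty":0,"tz":0.01,"yaw":0,"grip":0.092},{"tx":0,"ty":0,"tz":0,"yaw":0,"grip":0.08},{"tx":0,"ty":0,"tz":0,"yaw":0,"grip":0.068}], grip_force=15)

```text
t: 16.2
tool_pos: [0.4528, -0.3497, 0.1301]
eef_rot: [0.171, 3.136, -0.0]
ft_force: [0.7, 0.1, 0.9]
opening: 0.0802
```

jog_arm(moves=[{"tx":0,"ty":0,"tz":0,"yaw":0,"grip":0.06},{"tx":0,"ty":0,"tz":0,"yaw":0,"grip":0.055},{"tx":0,"ty":0,"tz":0,"yaw":0,"grip":0.055}])

```text
t: 16.5
tool_pos: [0.4527, -0.3503, 0.1307]
eef_rot: [0.172, 3.135, -0.001]
ft_force: [-0.7, 1.0, 3.8]
opening: 0.0648
```

jog_arm(moves=[{"tx":0,"ty":0,"tz":-0.01,"yaw":0,"grip":0.055},{"tx":0,"ty":0,"tz":-0.025,"yaw":0,"grip":0.055},{"tx":0,"ty":0,"tz":-0.03,"yaw":0,"grip":0.055},{"tx":0,"ty":0,"tz":-0.03,"yaw":0,"grip":0.055},{"tx":0,"ty":0,"tz":-0.015,"yaw":0.116,"grip":0.055},{"tx":0.008,"ty":0.0383,"tz":0,"yaw":0,"grip":0.055},{"tx":0.008,"ty":0.0383,"tz":0,"yaw":0,"grip":0.055},{"tx":0.008,"ty":0.0383,"tz":0,"yaw":0,"grip":0.055},{"tx":0.008,"ty":0.0383,"tz":0,"yaw":0,"grip":0.055},{"tx":0.008,"ty":0.0383,"tz":0,"yaw":0,"grip":0.055}])

```text
t: 17.5
tool_pos: [0.456, -0.1532, 0.2405]
eef_rot: [0.354, 3.121, -0.0]
ft_force: [-0.6, -0.0, -1.3]
opening: 0.0652
```

jog_arm(moves=[{"tx":0.008,"ty":0.0383,"tz":0,"yaw":0,"grip":0.055},{"tx":0.008,"ty":0.0383,"tz":0,"yaw":0,"grip":0.055},{"tx":0.008,"ty":0.0383,"tz":0,"yaw":0,"grip":0.055},{"tx":0.008,"ty":0.0383,"tz":0,"yaw":0,"grip":0.055},{"tx":0.008,"ty":0.0383,"tz":0,"yaw":0,"grip":0.055},{"tx":0.008,"ty":0.0383,"tz":0,"yaw":0,"grip":0.055},{"tx":0.008,"ty":0.0383,"tz":0,"yaw":0,"grip":0.055},{"tx":0.008,"ty":0.0383,"tz":0,"yaw":0,"grip":0.055},{"tx":0,"ty":0,"tz":0,"yaw":0,"grip":0.055},{"tx":0,"ty":0,"tz":0,"yaw":0,"grip":0.055}])

```text
t: 18.5
tool_pos: [0.4622, 0.1591, 0.2401]
eef_rot: [0.35, 3.122, -0.0]
ft_force: [-0.6, -0.2, 0.2]
opening: 0.065
```

```bash
python3 - <<'E'
from h import *
c=grab('wrist','w13.png');W=cloud(c)
print(fitframe(W,.4628,.159,.101,.101,zlo=.011,zhi=.021))
held(c,.065,.022)
go(.4627,.1591,.104,-.2253)
E
```

```text
(array([ 0.46295243,  0.15910402, -0.22482708]), np.float64(3.830784026360273e-06), np.float64(1.0), 2335)
held: top below TCP 0.0678; edge tx 0.0340 -> canvas centre at tool x 0.0015 (n=11774)
t 18.55 cur pos [0.4623 0.1576 0.2401] yaw -0.2261 q7 1.11 F [-0.4 -0.4 -0. ] open 0.0649
turn(tool yaw) -0.001  tx -0.0000 ty 0.0015 tz 0.1361
```

View pics/w13.png

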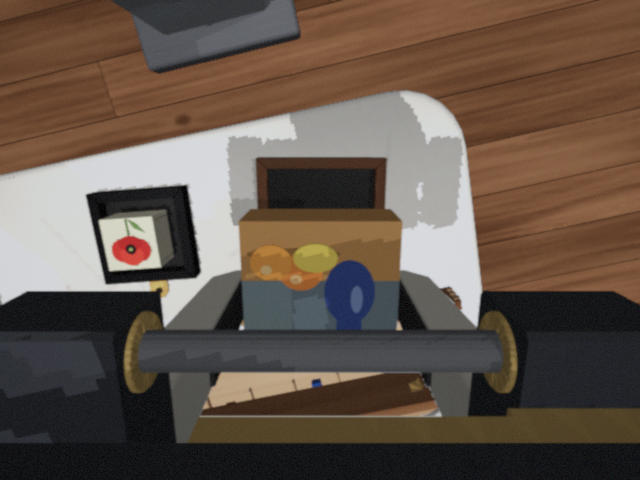

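```bash
python3 - <<'E'
from h import *
W=cloud(dict(np.load('/tmp/top0.npz')));S=cloud(dict(np.load('/tmp/side0.npz')))
for x in np.arange(.50,.66,.01):
    o=[]
    for A in (W,S):
        m=(abs(A[...,0]-x)<.005)&(A[...,1]>-.1)&(A[...,1]<.26)&(A[...,2]>.03);o.append((m.sum(),round(float(np.max(A[...,2][m],initial=0)),3)))
    print(round(x,2),o)
E
```

```text
0.5 [(np.int64(0), 0.0), (np.int64(0), 0.0)]
0.51 [(np.int64(0), 0.0), (np.int64(0), 0.0)]
0.52 [(np.int64(0), 0.0), (np.int64(0), 0.0)]
0.53 [(np.int64(5), 0.033), (np.int64(5), 0.033)]
0.54 [(np.int64(104), 0.044), (np.int64(373), 0.043)]
0.55 [(np.int64(348), 0.044), (np.int64(440), 0.042)]
0.56 [(np.int64(10), 0.04), (np.int64(29), 0.038)]
0.57 [(np.int64(17), 0.041), (np.int64(40), 0.039)]
0.58 [(np.int64(28), 0.076), (np.int64(89), 0.086)]
0.59 [(np.int64(830), 0.095), (np.int64(1929), 0.093)]
0.6 [(np.int64(114), 0.193), (np.int64(95), 0.195)]
0.61 [(np.int64(986), 0.212), (np.int64(1355), 0.215)]
0.62 [(np.int64(1439), 0.225), (np.int64(2076), 0.222)]
0.63 [(np.int64(1184), 0.221), (np.int64(1540), 0.219)]
0.64 [(np.int64(1110), 0.218), (np.int64(1496), 0.215)]
0.65 [(np.int64(734), 0.212), (np.int64(1342), 0.21)]
0.66 [(np.int64(612), 0.209), (np.int64(1354), 0.207)]
```

jog_arm(moves=[{"tx":-0.0015,"ty":0.001,"tz":0.03,"yaw":0,"grip":0.055},{"tx":0,"ty":0,"tz":0.03,"yaw":0,"grip":0.055},{"tx":0,"ty":0,"tz":0.03,"yaw":0,"grip":0.055},{"tx":0,"ty":0,"tz":0.025,"yaw":0,"grip":0.055},{"tx":0,"ty":0,"tz":0.012,"yaw":0,"grip":0.055},{"tx":0,"ty":0,"tz":0.004,"yaw":0,"grip":0.055},{"tx":0,"ty":0,"tz":0,"yaw":0,"grip":0.055},{"tx":0,"ty":0,"tz":0,"yaw":0,"grip":0.055}])

```text
t: 19.35
tool_pos: [0.4648, 0.1588, 0.1098]
eef_rot: [0.355, 3.12, 0.001]
ft_force: [-0.1, 0.7, -1.2]
opening: 0.0651
```

jog_arm(moves=[{"tx":0,"ty":0,"tz":0.0015,"yaw":0,"grip":0.055},{"tx":0,"ty":0,"tz":0.001,"yaw":0,"grip":0.055},{"tx":0,"ty":0,"tz":0,"yaw":0,"grip":0.055}])

```text
t: 19.65
tool_pos: [0.4642, 0.1591, 0.1066]
eef_rot: [0.353, 3.121, 0.0]
ft_force: [-0.2, -0.8, -0.7]
opening: 0.0647
```

jog_arm(moves=[{"tx":0,"ty":0,"tz":0.0015,"yaw":0,"grip":0.055},{"tx":0,"ty":0,"tz":0.0015,"yaw":0,"grip":0.055},{"tx":0,"ty":0,"tz":0,"yaw":0,"grip":0.055}])

```text
t: 19.95
tool_pos: [0.4642, 0.1591, 0.1046]
eef_rot: [0.354, 3.121, 0.001]
ft_force: [-2.4, -0.1, 12.9]
opening: 0.065
```

jog_arm(moves=[{"tx":0,"ty":0,"tz":-0.0005,"yaw":0,"grip":0.069},{"tx":0,"ty":0,"tz":0,"yaw":0,"grip":0.075},{"tx":0,"ty":0,"tz":0,"yaw":0,"grip":0.085},{"tx":0,"ty":0,"tz":-0.005,"yaw":0,"grip":0.088},{"tx":0,"ty":0,"tz":-0.02,"yaw":0,"grip":0.09},{"tx":0,"ty":0,"tz":-0.04,"yaw":0,"grip":0.092},{"tx":0,"ty":0,"tz":-0.04,"yaw":0,"grip":0.092},{"tx":0,"ty":0,"tz":-0.04,"yaw":0,"grip":0.092},{"tx":0,"ty":0,"tz":-0.02,"yaw":0,"grip":0.092},{"tx":0,"ty":0,"tz":0,"yaw":0,"grip":0.092}])

```text
t: 20.95
tool_pos: [0.4654, 0.1593, 0.2719]
eef_rot: [0.353, 3.115, 0.005]
ft_force: [1.1, -0.7, 0.7]
opening: 0.0921
```

```bash
python3 - <<'E'
from h import *
c=grab('wrist','w14.png');W=cloud(c)
rect(c,.03,.05,.4629,.159,.052)
print(fitframe(W,.4628,.159,.101,.101,zlo=.011,zhi=.021))
go(.45,-.25,.27,-.1)
E
```

```text
rect 6120 z 0.0367 [463.2 159.1] [65.  65.1] 77.08 yaw~-0.226
(array([ 0.463017  ,  0.15911989, -0.22502116]), np.float64(0.0007597667615830448), np.float64(0.9349269588313412), 4518)
t 21.00 cur pos [0.4644 0.1591 0.2699] yaw -0.2256 q7 1.10 F [-1.1  0.3 -0.1] open 0.0921
turn(tool yaw) -0.126  tx -0.0265 ty -0.4085 tz -0.0001
```

View pics/w14.png

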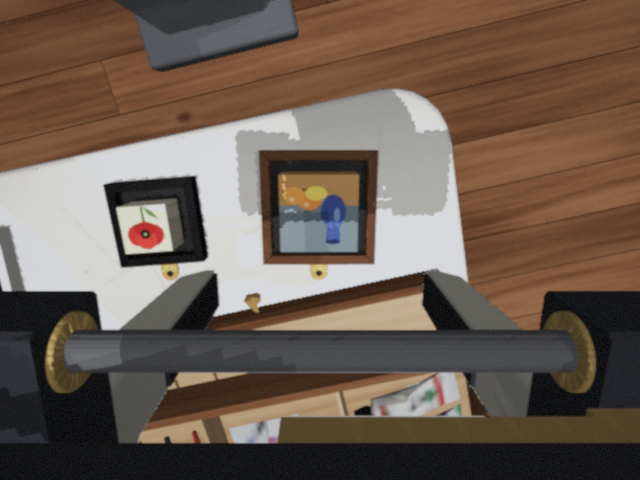

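jog_arm(moves=[{"tx":-0.0077,"ty":-0.0384,"tz":0,"yaw":0,"grip":0.092},{"tx":-0.0077,"ty":-0.0384,"tz":0,"yaw":0,"grip":0.092},{"tx":-0.0077,"ty":-0.0384,"tz":0,"yaw":0,"grip":0.092},{"tx":-0.0077,"ty":-0.0384,"tz":0,"yaw":0,"grip":0.092},{"tx":-0.0077,"ty":-0.0384,"tz":0,"yaw":0,"grip":0.092},{"tx":-0.0077,"ty":-0.0384,"tz":0,"yaw":0,"grip":0.092},{"tx":-0.0077,"ty":-0.0384,"tz":0,"yaw":0,"grip":0.092},{"tx":-0.0077,"ty":-0.0384,"tz":0,"yaw":0,"grip":0.092},{"tx":-0.0077,"ty":-0.0384,"tz":0,"yaw":0,"grip":0.092},{"tx":-0.0077,"ty":-0.0384,"tz":0,"yaw":0,"grip":0.092}])

```text
t: 22.0
tool_pos: [0.4521, -0.2336, 0.2669]
eef_rot: [-0.353, -3.118, -0.002]
ft_force: [0.4, 0.3, 0.3]
opening: 0.0921
```

jog_arm(moves=[{"tx":-0.0077,"ty":-0.0384,"tz":0,"yaw":0,"grip":0.092},{"tx":-0.0077,"ty":-0.0384,"tz":0,"yaw":0,"grip":0.092},{"tx":-0.0077,"ty":-0.0384,"tz":0,"yaw":0,"grip":0.092},{"tx":0,"ty":0,"tz":0,"yaw":0.145,"grip":0.092},{"tx":0,"ty":0,"tz":0,"yaw":0.145,"grip":0.092},{"tx":0,"ty":0,"tz":0,"yaw":0.145,"grip":0.092},{"tx":0,"ty":0,"tz":0,"yaw":0.145,"grip":0.092},{"tx":0,"ty":0,"tz":0,"yaw":0.145,"grip":0.092},{"tx":0,"ty":0,"tz":0,"yaw":0.145,"grip":0.092},{"tx":0,"ty":0,"tz":0,"yaw":0.145,"grip":0.092}])

```text
t: 23.0
tool_pos: [0.4492, -0.3493, 0.2666]
eef_rot: [-1.832, -2.547, 0.001]
ft_force: [-0.3, -0.3, -1.0]
opening: 0.0919
```

jog_arm(moves=[{"tx":0,"ty":0,"tz":0,"yaw":0.145,"grip":0.092},{"tx":0,"ty":0,"tz":0,"yaw":0.145,"grip":0.092},{"tx":0,"ty":0,"tz":0,"yaw":0.145,"grip":0.092},{"tx":0,"ty":0,"tz":0,"yaw":0,"grip":0.092},{"tx":0,"ty":0,"tz":0,"yaw":0,"grip":0.092}])

```text
t: 23.5
tool_pos: [0.4495, -0.3494, 0.2673]
eef_rot: [-2.33, -2.103, 0.002]
ft_force: [0.1, -0.7, 0.0]
opening: 0.092
```

```bash
python3 - <<'E'
from h import *
c=grab('wrist','w15.png');W=cloud(c)
q=rect(c,.02,.05,.451,-.35,.072)
x,y=np.array(q[0])/1000
go(x,y,.099,-np.pi/2+np.deg2rad((q[2]+45)%90-45))
E
```

```text
rect 9801 z 0.0326 [ 450.8 -350.9] [105.6  65.1] 83.58 yaw~-0.112
t 23.55 cur pos [ 0.4496 -0.3496  0.2677] yaw -1.6733 q7 0.94 F [ 0.2 -0.3 -0.1] open 0.0920
turn(tool yaw) 0.010  tx -0.0011 ty 0.0013 tz 0.1687
```

View pics/w15.png

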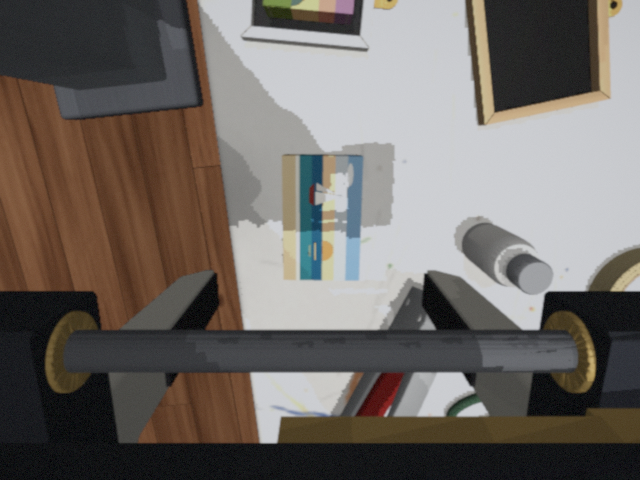

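jog_arm(moves=[{"tx":-0.001,"ty":0.0013,"tz":0.03,"yaw":0.01,"grip":0.092},{"tx":0,"ty":0,"tz":0.035,"yaw":0,"grip":0.092},{"tx":0,"ty":0,"tz":0.035,"yaw":0,"grip":0.092},{"tx":0,"ty":0,"tz":0.03,"yaw":0,"grip":0.092},{"tx":0,"ty":0,"tz":0.02,"yaw":0,"grip":0.092},{"tx":0,"ty":0,"tz":0.01,"yaw":0,"grip":0.092},{"tx":0,"ty":0,"tz":0.005,"yaw":0,"grip":0.092},{"tx":0,"ty":0,"tz":0,"yaw":0,"grip":0.092},{"tx":0,"ty":0,"tz":0,"yaw":0,"grip":0.08},{"tx":0,"ty":0,"tz":0,"yaw":0,"grip":0.068}], grip_force=20)

```text
t: 24.55
tool_pos: [0.4515, -0.3515, 0.1048]
eef_rot: [2.344, 2.089, 0.001]
ft_force: [-0.1, -0.6, -0.1]
opening: 0.0805
```

jog_arm(moves=[{"tx":0,"ty":0,"tz":0,"yaw":0,"grip":0.062},{"tx":0,"ty":0,"tz":0,"yaw":0,"grip":0.055},{"tx":0,"ty":0,"tz":0,"yaw":0,"grip":0.055}])

```text
t: 24.85
tool_pos: [0.4511, -0.3511, 0.1043]
eef_rot: [2.345, 2.09, 0.0]
ft_force: [-0.4, 0.7, 1.7]
opening: 0.0646
```

jog_arm(moves=[{"tx":0,"ty":0,"tz":0,"yaw":0,"grip":0.07},{"tx":0,"ty":0,"tz":0,"yaw":0,"grip":0.074},{"tx":0,"ty":0,"tz":0.004,"yaw":0,"grip":0.074},{"tx":0,"ty":0,"tz":0,"yaw":0,"grip":0.074},{"tx":0,"ty":0,"tz":0,"yaw":0,"grip":0.066},{"tx":0,"ty":0,"tz":0,"yaw":0,"grip":0.055},{"tx":0,"ty":0,"tz":0,"yaw":0,"grip":0.055},{"tx":0,"ty":0,"tz":0,"yaw":0,"grip":0.055}])

```text
t: 25.65
tool_pos: [0.451, -0.351, 0.0997]
eef_rot: [-2.345, -2.09, 0.0]
ft_force: [-0.7, 0.2, -1.2]
opening: 0.0647
```

jog_arm(moves=[{"tx":0,"ty":0,"tz":-0.01,"yaw":0,"grip":0.055},{"tx":0,"ty":0,"tz":-0.03,"yaw":0,"grip":0.055},{"tx":0,"ty":0,"tz":-0.035,"yaw":0,"grip":0.055},{"tx":0,"ty":0,"tz":-0.035,"yaw":0,"grip":0.055},{"tx":0,"ty":0,"tz":-0.03,"yaw":0,"grip":0.055},{"tx":0,"ty":0,"tz":0,"yaw":-0.104,"grip":0.055},{"tx":0,"ty":0,"tz":0,"yaw":-0.104,"grip":0.055},{"tx":0,"ty":0,"tz":0,"yaw":0,"grip":0.055}])

```text
t: 26.45
tool_pos: [0.4508, -0.3511, 0.2408]
eef_rot: [2.116, 2.321, 0.001]
ft_force: [-0.4, -0.2, -0.5]
opening: 0.0647
```

jog_arm(moves=[{"tx":0.02,"ty":0.0326,"tz":0,"yaw":0,"grip":0.055},{"tx":0.02,"ty":0.0326,"tz":0,"yaw":0,"grip":0.055},{"tx":0.02,"ty":0.0326,"tz":0,"yaw":0,"grip":0.055},{"tx":0.02,"ty":0.0326,"tz":0,"yaw":0,"grip":0.055},{"tx":0.02,"ty":0.0326,"tz":0,"yaw":0,"grip":0.055},{"tx":0.02,"ty":0.0326,"tz":0,"yaw":0,"grip":0.055},{"tx":0,"ty":0,"tz":0,"yaw":0,"grip":0.055},{"tx":0,"ty":0,"tz":0,"yaw":0,"grip":0.055}])

```text
t: 27.25
tool_pos: [0.635, -0.2123, 0.2391]
eef_rot: [-2.114, -2.322, 0.002]
ft_force: [0.0, -0.3, -1.1]
opening: 0.0649
```

```bash
python3 - <<'E'
from h import *
c=grab('wrist','w16.png');W=cloud(c)
print(fitframe(W,.634,-.2125,.141,.101,zlo=.011,zhi=.021))
held(c,.105,.02)
S=cloud(grab('side','s16.png'));print(fitframe(S,.634,-.2125,.141,.101))
go(.634,-.2125,.104,-np.pi/2+.098)
E
```

```text
(array([ 0.63470268, -0.21297888,  0.10338023]), np.float64(2.9890207012577294e-06), np.float64(1.0), 2036)
held: top below TCP 0.0675; edge tx 0.0543 -> canvas centre at tool x 0.0018 (n=19027)
(array([ 0.63423301, -0.21127468,  0.10312243]), np.float64(0.00024700480118497497), np.float64(0.9545454545454546), 462)
t 27.35 cur pos [ 0.6334 -0.215   0.2398] yaw -1.4812 q7 0.76 F [ 0.2 -0.4 -0.7] open 0.0647
turn(tool yaw) -0.008  tx 0.0024 ty 0.0009 tz 0.1358
```

View pics/w16.png

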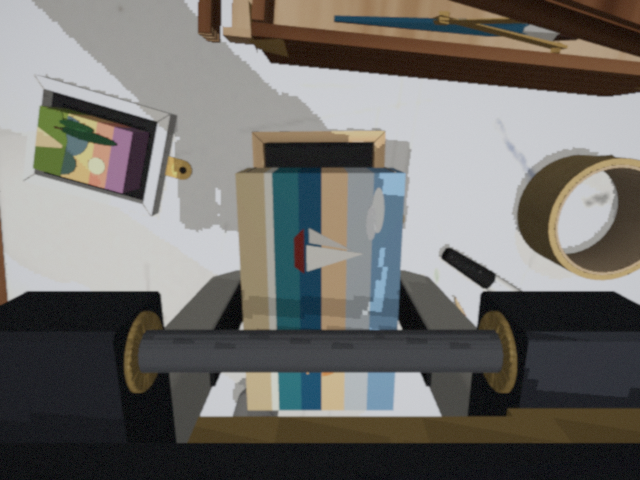

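View pics/s16.png

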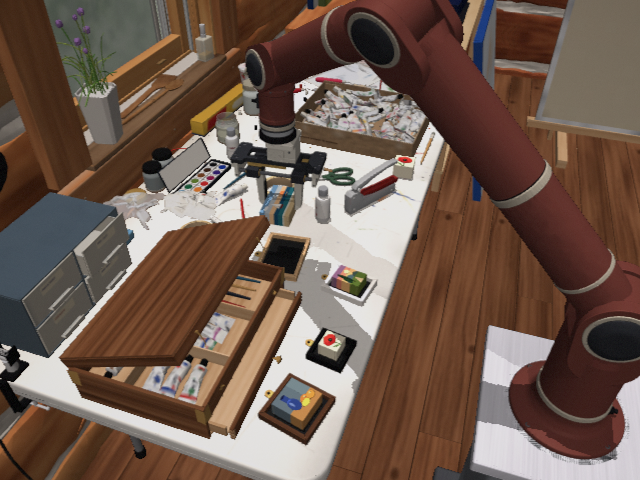

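jog_arm(moves=[{"tx":0,"ty":0.0005,"tz":0.03,"yaw":-0.013,"grip":0.055},{"tx":0,"ty":0,"tz":0.03,"yaw":0,"grip":0.055},{"tx":0,"ty":0,"tz":0.03,"yaw":0,"grip":0.055},{"tx":0,"ty":0,"tz":0.02,"yaw":0,"grip":0.055},{"tx":0,"ty":0,"tz":0,"yaw":0,"grip":0.055},{"tx":0,"ty":0,"tz":0,"yaw":0,"grip":0.055}])

```text
t: 27.95
tool_pos: [0.6346, -0.215, 0.1305]
eef_rot: [2.103, 2.333, -0.001]
ft_force: [0.7, 0.3, -0.0]
opening: 0.0648
```

```bash
python3 - <<'E'
from h import *
c=grab('wrist','w17.png');W=cloud(c)
print(fitframe(W,.634,-.2125,.141,.101,zlo=.011,zhi=.021))
held(c,.105,.02)
go(.6345,-.214,.104,-np.pi/2+.103)
E
```

```text
(array([ 0.63468251, -0.21327092,  0.10297818]), np.float64(4.403218965628935e-06), np.float64(1.0), 8064)
held: top below TCP 0.0680; edge tx 0.0528 -> canvas centre at tool x 0.0003 (n=18983)
t 28.00 cur pos [ 0.6353 -0.215   0.1314] yaw -1.4668 q7 0.84 F [-0.3 -0.3 -1.1] open 0.0649
turn(tool yaw) 0.001  tx 0.0011 ty -0.0006 tz 0.0274
```

View pics/w17.png

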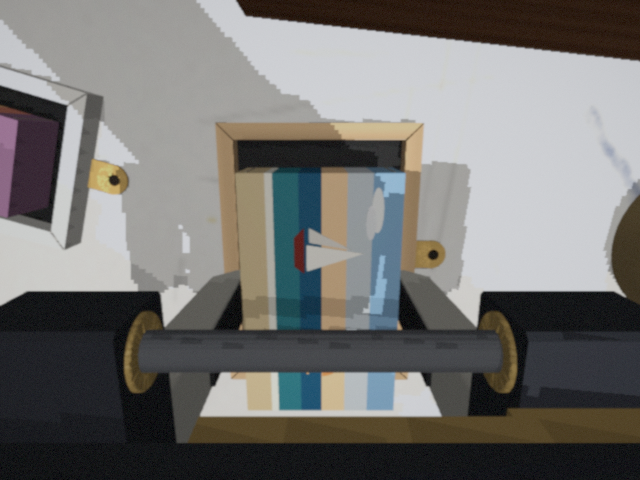

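jog_arm(moves=[{"tx":0.001,"ty":-0.0003,"tz":0.015,"yaw":0,"grip":0.055},{"tx":0,"ty":0,"tz":0.007,"yaw":0,"grip":0.055},{"tx":0,"ty":0,"tz":0.002,"yaw":0,"grip":0.055},{"tx":0,"ty":0,"tz":0,"yaw":0,"grip":0.055},{"tx":0,"ty":0,"tz":0,"yaw":0,"grip":0.055}])

```text
t: 28.5
tool_pos: [0.6349, -0.2126, 0.1059]
eef_rot: [2.1, 2.336, -0.0]
ft_force: [0.3, 0.3, -1.0]
opening: 0.0649
```

jog_arm(moves=[{"tx":0,"ty":0,"tz":0.0015,"yaw":0,"grip":0.055},{"tx":0,"ty":0,"tz":0.001,"yaw":0,"grip":0.055},{"tx":0,"ty":0,"tz":0,"yaw":0,"grip":0.055}])

```text
t: 28.8
tool_pos: [0.635, -0.2125, 0.1036]
eef_rot: [2.1, 2.336, 0.0]
ft_force: [0.4, -0.5, 1.0]
opening: 0.0646
```

jog_arm(moves=[{"tx":0,"ty":0,"tz":0.001,"yaw":0,"grip":0.055},{"tx":0,"ty":0,"tz":0,"yaw":0,"grip":0.055}])

```text
t: 29.0
tool_pos: [0.6349, -0.2126, 0.1036]
eef_rot: [2.1, 2.336, 0.001]
ft_force: [-1.2, -0.1, 5.7]
opening: 0.0648
```

jog_arm(moves=[{"tx":0,"ty":0,"tz":0,"yaw":0,"grip":0.069},{"tx":0,"ty":0,"tz":0,"yaw":0,"grip":0.075},{"tx":0,"ty":0,"tz":0,"yaw":0,"grip":0.085},{"tx":0,"ty":0,"tz":-0.005,"yaw":0,"grip":0.088},{"tx":0,"ty":0,"tz":-0.02,"yaw":0,"grip":0.09},{"tx":0,"ty":0,"tz":-0.04,"yaw":0,"grip":0.092},{"tx":0,"ty":0,"tz":-0.04,"yaw":0,"grip":0.092},{"tx":0,"ty":0,"tz":-0.04,"yaw":0,"grip":0.092},{"tx":0,"ty":0,"tz":-0.02,"yaw":0,"grip":0.092},{"tx":0,"ty":0,"tz":0,"yaw":0,"grip":0.092}])

```text
t: 30.0
tool_pos: [0.636, -0.2136, 0.2716]
eef_rot: [2.095, 2.33, 0.004]
ft_force: [0.3, 0.7, -0.3]
opening: 0.0922
```

```bash
python3 - <<'E'
from h import *
c=grab('wrist','w18.png');W=cloud(c)
rect(c,.03,.05,.634,-.2125,.065)
print(fitframe(W,.634,-.2125,.141,.101,zlo=.011,zhi=.021))
go(.634,-.2125,.3,-1.47)
c=grab('side','s18.png');S=cloud(c)
cv2.imwrite('pics/s18z.png',cv2.resize(c['pixels'][200:460,230:430],None,fx=3,fy=2.3))
for n,(f,z) in dict(oak=((.6345,-.213,.141,.101),.065),walnut=((.463,.159,.101,.101),.052),white=((.459,-.171,.081,.101),.05),black=((.443,.0155,.076,.076),.035)).items():
    print(n,np.round(fitframe(S,*f)[0],4)); rect(c,.03,.05,f[0],f[1],z)
E
```

```text
rect 9812 z 0.0366 [ 635.8 -212.4] [ 65.2 105.5] 6.16 yaw~0.107
(array([ 0.63458699, -0.21291846,  0.10143619]), np.float64(2.9224677448212694e-05), np.float64(0.9978727518855154), 5171)
t 30.05 cur pos [ 0.6351 -0.2128  0.2688] yaw -1.4648 q7 0.76 F [0.3 0.9 0.7] open 0.0921
turn(tool yaw) 0.005  tx 0.0004 ty -0.0011 tz -0.0312
oak [ 0.6355 -0.2138  0.0941]
rect 876 z 0.0346 [ 635.8 -210.1] [ 66.5 110.8] 6.12 yaw~0.107
walnut [ 0.4636  0.1582 -0.2293]
rect 1247 z 0.0345 [463.3 159.6] [68.3 66.7] 77.76 yaw~-0.214
white [ 0.4591 -0.1726 -0.1983]
rect 469 z 0.0348 [ 461. -171.] [48.6 66.1] 78.45 yaw~-0.202
black [ 0.4435  0.0148 -0.1602]
rect 364 z 0.0345 [443.6  15.9] [43.3 41.2] 82.79 yaw~-0.126
```

View pics/w18.png

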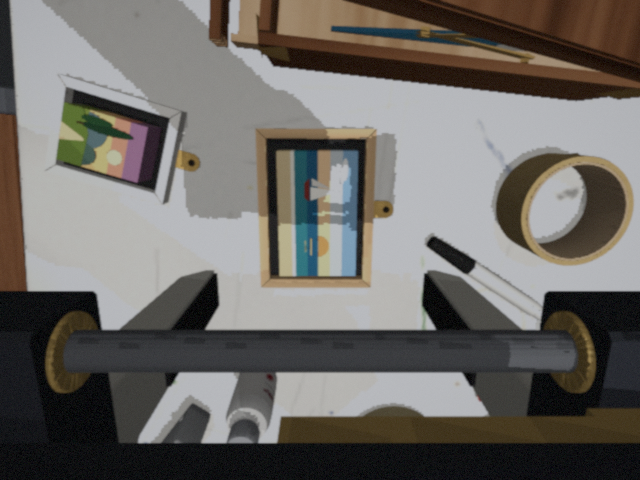

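View pics/s18z.png

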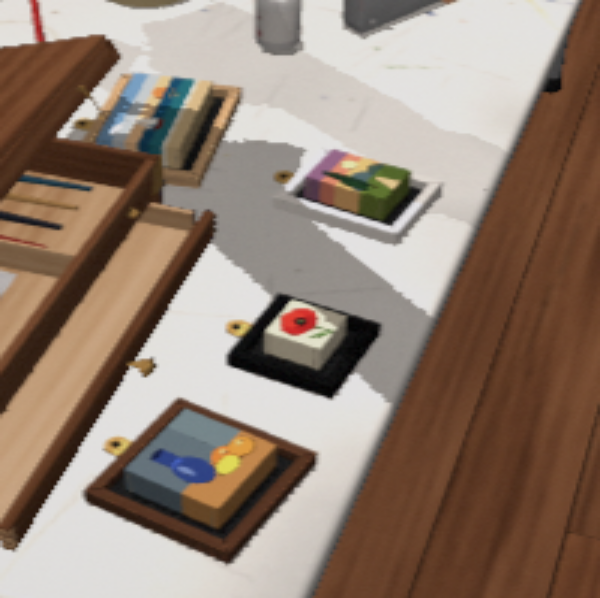

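All four are centred to within about 2 mm and turned the right way. The gripper is clear of everything, so I'm handing in.

```bash
python3 - <<'E'
from h import *
print(manip.hand_in())
E
```

```text
the job is handed in; nothing more can be done
None
```

I took the stack apart and laid all four canvases in their own frames, then handed the job in at about 30 s of the 128 s allowed. Each one was set down until I felt light contact (5–13 N) before I let go.

The last check on each, using the wrist camera (the calibration is good to about 2 mm):

| Canvas | Frame | Off centre | Turn relative to frame |
|---|---|---|---|
| Poppy | Black | under 0.5 mm | about 0.005 rad |
| Landscape | White | about 1.8 mm | about 0.003 rad |
| Still life | Walnut | under 0.5 mm | about 0.001 rad |
| Seascape | Oak | about 1.3 mm | about 0.006 rad |

- **Height and orientation:** all four painted faces measured about 34–35 mm above the table, so each canvas is resting on its frame's floor. Each is face up with its top towards the brass plate.
- **Frames and bystanders:** the frames measured in the same places as at the start, to within about 2 mm. I never touched the bottle or the staple gun, but I didn't measure them again at the end.
- **Disagreement:** the coarser side camera put the seascape and landscape up to about 4 mm off centre, and the poppy turned by about 0.03 rad. Both are still inside the limits.
- **Regrip:** my first grip on the seascape was shallow, so I regripped it 4 mm lower before lifting.

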